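Hang the food tins on the pot crane and swing them over the jiko

TASK

Get the food tins ready to warm: pull up the crane's spring plunger, swing the arm off the jiko to the next hole and let the plunger snap in there. Hang every tin by its handle on the bar, one to a hook, alternately left and right so that it stays as level as their number allows, and take the cover off the jiko and lay it flat on the bare step, knob up. Then pull the plunger again, swing the loaded arm back over the jiko until the plunger snaps home, and leave the tins hanging there; do not knock over the glass jar.

Things in the scene. Friction and masses are not known exactly. Their poses are not given: they have to be found in the camera images.
- swing_arm (a joint): swivel of the pot crane's arm about its upright post, rad, counter-clockwise from above: 0 = hole over the jiko (start), 1.4 = next hole, off the jiko. No other holes; play under 0.04 rad; stops 0.2 beyond each. Turns with about 0.1 N m of friction once the plunger is out
- plunger (a joint): spring plunger on the arm, m, upward: 0 = pin home in a hole, about 0.011 = pin riding on the index plate between holes, 0.022 = fully pulled. Pull it at least 0.014 to clear the plate. The spring pulls down with 4 N when home and 9.5 N fully pulled, and snaps the pin in when let go over a hole, or when the arm is pushed on until the riding pin meets one
- plunger_knob (a point): middle of the plunger's black pull knob: a round grip 25 mm in diameter, 12 mm below to 11 mm above this point, under a cap 32 mm wide and 6 mm thick; 85 mm from the post's axis, 300 mm above the step. The arm's top lies 29 mm under the point. x points along the arm away from the post, z up. The knob does not spin on its stem: it turns with the arm
- crane_axis (a point): point on the upright axis of the crane's post, 300 mm above the step: arm, plunger and bar swing about it. Post 32 mm thick, hub 48 mm wide, its top 294 mm up
- bar (a joint): rocking of the cross bar about the arm's direction, rad, 0 = level, positive lifts its right end; stops at 0.2 either way. A sprung bush returns it to level: one tin on a far hook tips it about 0.10, one on a near hook 0.043, two on one side 0.14
- bar_mid (a point): middle of the cross bar at the end of the arm: flat steel, 318 mm long, 12 mm thick, 20 mm high, 192 mm from the post's axis, 279 mm above the step. x points away from the post, y along the bar to its right end (right as the robot sees it when the arm is off the jiko), z up
- hook_left_far: outer hook on the bar's left half (robot's view, arm off the jiko), 140 mm from its middle. Steel prong 8 mm thick pointing away from the post, upturned tip 13 mm high. Origin: on top of the prong where a handle hangs, 32 mm out from the bar's face, 20 mm inside the tip; x outward along the prong, y along the bar, z up
- hook_left_near: inner hook on the bar's left half, 60 mm from its middle; like hook_left_far
- hook_right_near: inner hook on the bar's right half, 60 mm from its middle; like hook_left_far
- hook_right_far: outer hook on the bar's right half, 140 mm from its middle; like hook_left_far
- tin1_handle (a point): food tin 66 mm in diameter, lid top 66 mm up, with a stiff upright strap handle over the lid: an arch 40 mm wide spanning the tin's y axis, its top 116 mm up; strap 3.5 mm thick, 16 mm wide (along x). About 0.2 kg. Point: middle of the handle opening, on the tin's axis, 91 mm above its underside, 25 mm under the handle's top, 21.5 mm under the strap's underside. z up. May be absent
- tin2_handle (a point): another such tin, like tin1; may be absent
- tin3_handle (a point): another such tin, like tin1; may be absent
- tin4_handle (a point): another such tin, like tin1; may be absent
- jiko_rim (a point): centre of the charcoal jiko's rim, 150 mm above the step: a waisted sheet-metal stove 288 mm across the top, with a clay liner; heavy, it stays put
- cover_knob (a point): middle of the wooden knob (32 mm in diameter, 15 mm above and below this point) of the jiko's cover: a steel disc 240 mm in diameter, 8 mm thick at the edge, slightly domed, 0.35 kg, lying loose on the rim. The point is 32 mm above the disc's underside; z up out of the knob
- jar: glass jar with press-button lid, 72 mm in diameter, 93 mm high, origin under its middle: not needed
- mug: white mug, 76 mm in diameter, 75 mm high, handle besides, origin under its middle: not needed
- matchbox: large flat cardboard matchbox 110 x 65 x 22 mm: not needed

How it is judged:
By the outcome, as a careful person would: the job done as asked, in the order asked, and still so for the second after the job is handed in, with the robot touching nothing.
Of tin1, tin2, tin3, tin4 only 3 to 4 are there at a start; the rules pass over those that are not, and their reading is None.
At some moment in a run one of tin1, tin2, tin3, tin4, cover may be knocked a few centimetres aside while the robot is not near it.
It also fails if it takes over 210 s, if anything falls off the work surface, if the arm or the gripper's body presses on something with over 40 N, if the wrist force passes 120 N, or if a joint passes its speed limit or range.

ROBOT

A 7-joint arm with a two-finger parallel gripper is mounted at the origin on the work surface. World frame = base frame: x ahead of the robot, y to its left, z up, the work surface at z = 0. Lengths are in m, angles in rad, forces in N, time in s.
With the tool pointing down it reaches from about 0.4 to 0.85 m from the base axis. Payload 10.4 kg.
Tool frame: the origin (TCP) lies midway between the tips of the shut fingers; the grasp point (between the pads) lies 19 mm behind it; z points along the fingers, y is the line along which they close (so a half turn about z gives the same grasp; the last joint's range is limited). The gripper opens to 87 mm and grips with 3 to 60 N. Pads are 19 mm wide; open, the fingers measure 117 mm over their backs; the gripper's body (75 mm by 190 mm) begins 51 mm behind the grasp point.
Start: joints at [-1.181, 0.332, -0.065, 1.46, 0.022, 1.35, -0.088], TCP at [0.251, 0.573, 0.223] pointing down, gripper open.
Joint ranges: [-2.6, 2.6], [-0.5, 2.12], [-1.47, 1.34], [0.16, 2.42], [-1.27, 4.41], [0.06, 2.06], [-2.6, 2.6]. Speed limits (rad/s): [2.22, 2.22, 2.79, 2.79, 3.14, 3.14, 3.14].

INTERFACE

Orientations are given as a unit quaternion [x, y, z, w].
In Python, from bench import r gives the robot as it stands.
- The arm moves only by the tool arm_command, never from a script. Its argument "moves" is one flat list of numbers, 4 for each row, row after row: the shift along the tool's x, y, z in cm, then the turn about the tool's z in degrees. A call has 1 to 12 rows; each row shifts and turns the commanded pose from where the row before left it, along the tool's axes as they then stand; what a row does not reach is not made up. A row lasts 1/12 s, in which the tool goes at most 41.7 mm and 7.16 degrees, less where a joint would pass 70% of its speed; a pose out of reach is approached as far as the arm can. A call with a gripper value outside its range is refused whole. "fingers" is the opening in per cent of the stroke, from 0 (shut) to 100 (fully open), set as the call begins (left out, the last holds). The fingers move at their own pace and stop on an object; "squeeze" is the grip in N (left out, the last holds). Time passes only in rows, so rows that do not move let the fingers close. It gives the time, the measured TCP pose, the force, the opening and the grip force at its end, in the units of the state.
- r.read_state(): the state, without advancing time (a new reading comes with each control period).
- r.camera(name): name is "scene" or "top"; returns the picture (384x512x3 uint8, red, green, blue); there is no depth.
- r.camera_info(name): a dict with "fx", "fy", "cx", "cy" (pixels), "origin" and "attitude" of the camera in the world. Camera axes: x right, y up, looking along -z (the intrinsics and any distortion apply to the point x, -y, -z); pixel columns grow to the right and rows downward; lengths in m; the calibration is good to about 2 mm. A picture is of the moment at which its call begins. camera_info takes no time and is no camera call.
- r.close_job(): hands the job in; it is judged then, once.
The state is a dict: "time": time; "joint_positions": joint angles; "joint_vel": joint speeds; "joint_torque": joint torques, N m; "ee_pos": TCP position; "eef_rot": TCP orientation; "ft_force": force on the tool from outside, world axes, zero at the start; "torque": the same for the moment, N m; "width": finger opening in m; "grip_force": force on a finger pad.
Only numpy, scipy, OpenCV 4.12 (cv2) and the standard library are available. Lean on these libraries where they do the work, as an engineer would, in place of code of your own. Each camera call takes 0.05 s, during which the arm holds its last target. There are 200 camera calls.

## Working session

There is one attempt and no reset: what is moved stays moved. The work goes in short steps, Python scripts to look and compute and a tool call to move; the robot and the scene stay as the last step left them, time stands still between calls to the robot, and variables do not carry over. Pictures are saved under pics/ and viewed, at most 14 in all, crops included, and the job is handed in when it is done.

Besides the shell and the picture viewer there is one more tool, called as name(argument=value, ...) on one line, values as JSON. arm_command: Moves the arm, as the interface text tells. Its arguments: {"type":"object","properties":{"moves":{"type":"array"},"fingers":{"type":"number"},"squeeze":{"type":"number"}},"required":["moves"]}

```bash
mkdir -p pics; cat > h.py <<'E'
from bench import r
import cv2,numpy as np,json
from scipy.spatial.transform import Rotation as R
def snap(n,f):
    im=r.camera(n)[:,:,::-1]; cv2.imwrite('pics/'+f,im); return im
def crop(im,x0,y0,x1,y1,f):
    s=min(800/(x1-x0),600/(y1-y0)); cv2.imwrite('pics/'+f,cv2.resize(im[y0:y1,x0:x1],None,fx=s,fy=s,interpolation=cv2.INTER_CUBIC)); print('scale',s)
def cam(n):
    c=r.camera_info(n); a=np.array(c['attitude'],float)
    M=a if a.shape==(3,3) else R.from_quat(a).as_matrix()
    return c,M
def pz(n,u,v,z):
    c,M=cam(n); d=M@np.array([(u-c['cx'])/c['fx'],-(v-c['cy'])/c['fy'],-1]); o=np.array(c['origin'])
    return o+d*(z-o[2])/d[2]
def proj(n,p):
    c,M=cam(n); q=M.T@(np.array(p)-np.array(c['origin'])); return c['cx']+c['fx']*q[0]/-q[2], c['cy']-c['fy']*q[1]/-q[2]
E
python3 - <<'E'
from h import *
for n in('scene','top'): print(r.camera_info(n)); 
a=snap('scene','a.png');b=snap('top','b.png')
crop(a,0,0,512,384,'a2.png');crop(b,0,0,512,384,'b2.png')
print(r.read_state())
E
```

```text
{'fx': 367.61826612303724, 'fy': 367.61826612303724, 'cx': 256.74564385307156, 'cy': 196.77170778480604, 'origin': array([1.18772445, 0.32733312, 1.10683279]), 'attitude': array([0.17375379, 0.26503973, 0.80172381, 0.50675685])}
{'fx': 374.71324334948287, 'fy': 374.71324334948287, 'cx': 256.43419810486046, 'cy': 195.9249032893148, 'origin': array([0.33078754, 0.04599892, 1.24179466]), 'attitude': array([-0.06819333,  0.07706821,  0.74956318, -0.65388469])}
scale 1.5625
scale 1.5625
{'time': 0.1, 'joint_positions': array([-1.18059846,  0.33279088, -0.06471924,  1.46085487,  0.02159781,
        1.34990422, -0.08853825]), 'joint_vel': array([ 1.44257660e-04, -2.39765093e-03,  7.02791924e-04, -1.73393736e-03,
       -1.42428446e-04, -1.29562062e-03, -9.34139645e-05]), 'joint_torque': array([ 1.53559391e-03, -6.24542570e+01,  2.46444385e-02, -3.90716922e+01,
       -6.13771984e-02,  3.65718605e-02,  5.38387212e-05]), 'ee_pos': array([0.25058616, 0.57218614, 0.22184584]), 'eef_rot': array([ 2.04937239e-01,  9.78774913e-01, -6.22123909e-04, -1.05112230e-04]), 'ft_force': array([ 0.46438444,  0.09379494, -0.50866559]), 'torque': array([-0.00379051,  0.02894424,  0.03333385]), 'grip_force': 0.0, 'width': 0.08689433563300429}
```

View pics/a2.png

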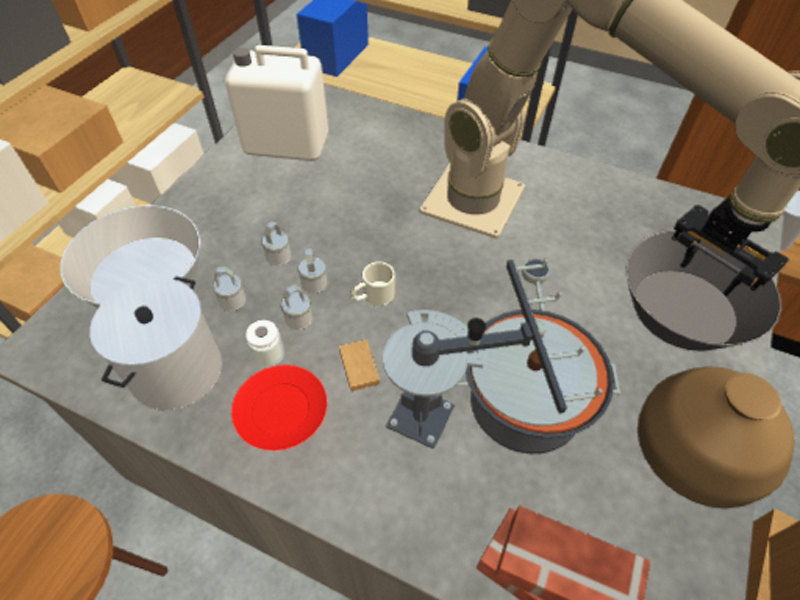

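View pics/b2.png

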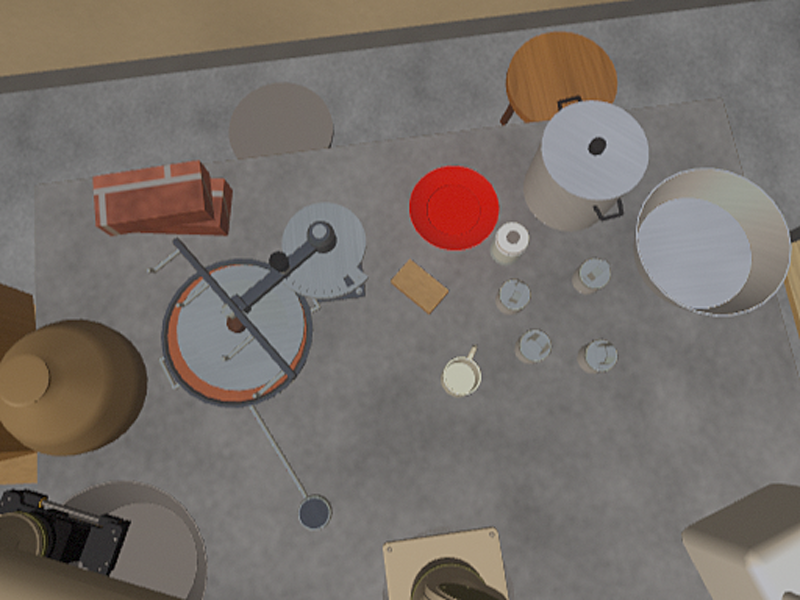

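```bash
python3 - <<'E'
from h import *
from scipy.optimize import least_squares
def tri(a,b):
    a=np.array(a)/1.5625;b=np.array(b)/1.5625
    s=least_squares(lambda p:np.r_[np.array(proj('scene',p))-a,np.array(proj('top',p))-b],[.6,0,.2]); return s.x.round(3),np.sqrt(2*s.cost).round(1)
for n,a,b in [('hub',(425,342),(322,233)),('cap',(477,325),(279,260)),('barL',(512,264),(292,377)),('barR',(561,408),(178,240)),('cknob',(537,357),(236,323)),
 ('t1',(296,292),(515,288)),('t2',(313,257),(538,342)),('t3',(273,230),(602,352)),('t4',(225,273),(594,271))]: print(n,*tri(a,b))
p=[('post',322,233,.294),('cap',279,260,.317),('jiko',237,332,.15),('tray',455,207,.01)]
for n,u,v,z in p: print(n,pz('top',u/1.5625,v/1.5625,z).round(3))
a=cv2.imread('pics/a.png');b=cv2.imread('pics/b.png')
A=cv2.resize(a[135:235,130:260],None,fx=5,fy=5,interpolation=2)
cv2.imwrite('pics/a3.png',A)
crop(b,280,130,410,250,'b3.png')
E
```

```text
hub [0.674 0.138 0.284] 0.8
cap [0.626 0.21  0.317] 1.1
barL [0.436 0.214 0.28 ] 1.2
barR [0.696 0.384 0.284] 0.8
cknob [0.558 0.32  0.193] 0.8
t1 [ 0.57  -0.212  0.113] 1.0
t2 [ 0.458 -0.238  0.104] 1.7
t3 [ 0.423 -0.363  0.105] 0.7
t4 [ 0.587 -0.382  0.106] 1.8
post [0.671 0.136 0.294]
cap [0.626 0.208 0.317]
jiko [0.55 0.33 0.15]
tray [ 0.793 -0.138  0.01 ]
scale 5.0
```

View pics/a3.png

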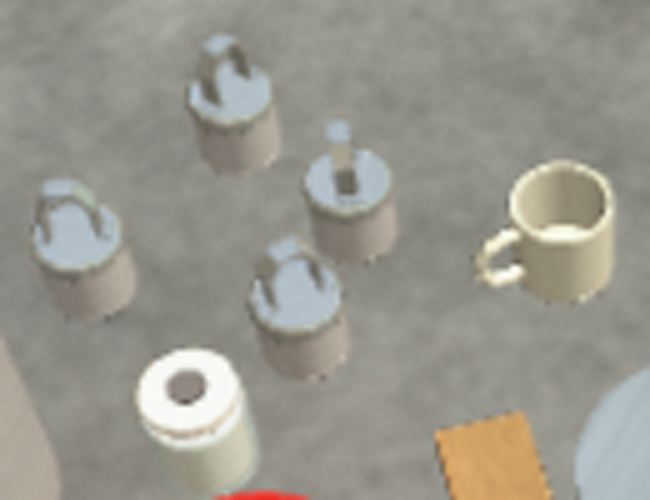

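View pics/b3.png

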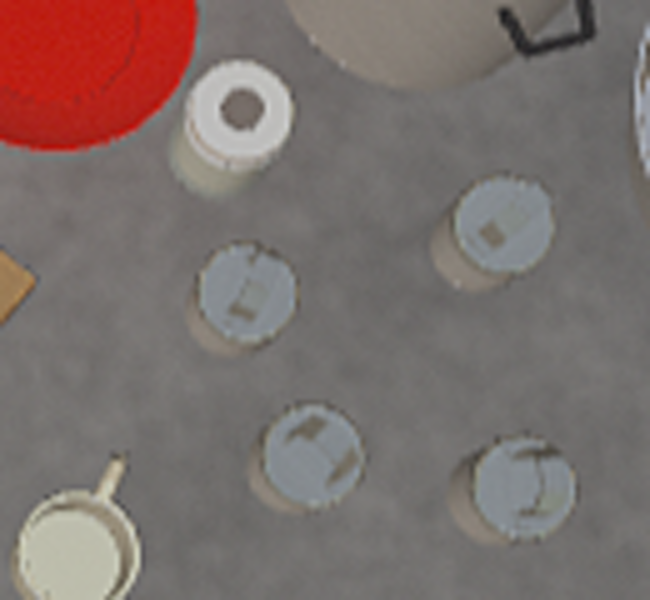

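Four tins, jar near tin1, crane arm at ~123° over the jiko with the plunger knob at (0.626, 0.209, 0.30). I'll go to the knob first.

arm_command(moves=[0, 0, -3.5, 6.7, 0, 0, -3.5, 6.7, 0, 0, -3.5, 6.7, 0, 0, -3, 6.7, 0, 0, -3, 6.6, -3.5, 0.8, 0, 0, -3.5, 0.8, 0, 0, -3.5, 0.8, 0, 0, -3.5, 0.8, 0, 0, -3.5, 0.8, 0, 0, -3.5, 0.8, 0, 0, -3.5, 0.8, 0, 0], fingers=80)

```text
time: 1.1
ee_pos: [0.4319, 0.3959, 0.3873]
eef_rot: [0.478, 0.879, -0.0, -0.0]
ft_force: [0.7, 0.4, -1.3]
width: 0.0694
grip_force: 0.0
```

arm_command(moves=[-3.5, 0.8, 0, 0, -3.5, 0.8, 0, 0, -3.5, 0.8, 0, 0, -3.5, 0.8, 0, 0, -3.5, 0.8, 0, 0, -3.5, 0.8, 0, 0, -3.5, 0.8, 0, 0, -2, 0.4, 0, 0, 0, 0, 0, 0, 0, 0, 0, 0])

```text
time: 1.93
ee_pos: [0.626, 0.2063, 0.3866]
eef_rot: [0.479, 0.878, -0.001, -0.0]
ft_force: [-0.4, 0.5, 0.1]
width: 0.069
grip_force: 0.0
```

```bash
cat >> h.py <<'E'
def tool():
    s=r.read_state(); M=R.from_quat(s['eef_rot']).as_matrix(); return np.array(s['ee_pos']),M,s
def delta(p,th=None):
    """tool-axes shift (cm) after turning to yaw th(deg), and the turn"""
    q,M,s=tool(); t0=np.degrees(np.arctan2(M[1,0],M[0,0])); d=np.array(p)-q
    th=t0 if th is None else th
    c,sn=np.cos(np.radians(th)),np.sin(np.radians(th))
    turn=(t0-th+180)%360-180
    print('shift cm (axes at yaw %.1f):'%th,np.round(100*np.array([c*d[0]+sn*d[1],sn*d[0]-c*d[1],-d[2]]),2),'turn %.1f'%turn,'now',q.round(3),'yaw %.1f'%t0,'F',s['ft_force'].round(1),'w',round(s['width'],4),'g',round(s['grip_force'],1),'t',round(s['time'],1))
E
python3 -c "
from h import *
delta([.626,.209,.280],123)
im=snap('scene','c.png');im2=snap('top','d.png')
a=cv2.resize(im[130:260,250:400],None,fx=4,fy=4,interpolation=2);cv2.imwrite('pics/c2.png',a)
"
```

```text
shift cm (axes at yaw 123.0): [ 0.23  0.14 10.66] turn -0.2 now [0.626 0.206 0.387] yaw 122.8 F [-0.4  0.5  0.1] w 0.069 g 0.0 t 1.9
```

View pics/c2.png

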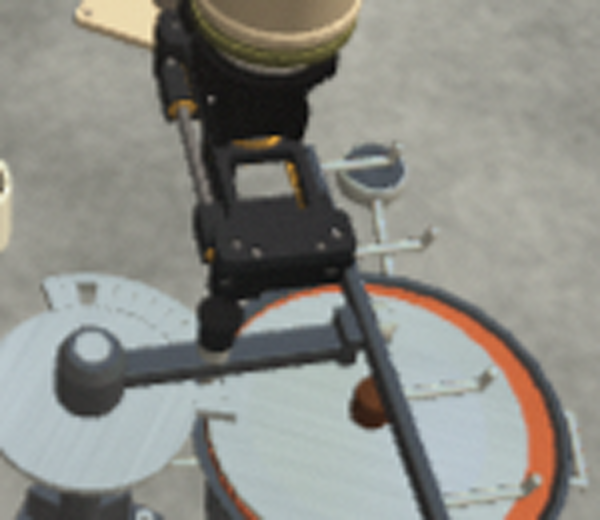

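arm_command(moves=[0.1, 0.1, 2, 0, 0.1, 0, 2, 0, 0, 0, 2, 0, 0, 0, 2, 0, 0, 0, 1.3, 0, 0, 0, 1.2, 0, 0, 0, 0, 0])

```text
time: 2.62
ee_pos: [0.6237, 0.2109, 0.2802]
eef_rot: [0.477, 0.879, -0.001, -0.001]
ft_force: [-0.4, 0.7, -0.0]
width: 0.0696
grip_force: 0.0
```

arm_command(moves=[0, 0, 0, 0, 0, 0, 0, 0, 0, 0, 0, 0, 0, 0, 0, 0, 0, 0, 0, 0, 0, 0, 0, 0, 0, 0, 0, 0, 0, 0, 0, 0], fingers=0, squeeze=30)

```text
time: 3.28
ee_pos: [0.6253, 0.2099, 0.2827]
eef_rot: [0.477, 0.879, 0.0, 0.0]
ft_force: [0.3, 0.6, 0.8]
width: 0.029
grip_force: 29.7
```

arm_command(moves=[0, 0, -0.3, 0, 0, 0, -0.3, 0, 0, 0, -0.3, 0, 0, 0, -0.3, 0, 0, 0, -0.3, 0, 0, 0, -0.3, 0, 0, 0, 0, 0])

```text
time: 3.87
ee_pos: [0.6251, 0.2098, 0.3008]
eef_rot: [0.478, 0.879, -0.0, -0.0]
ft_force: [3.6, 0.4, -10.1]
width: 0.029
grip_force: 29.3
```

arm_command(moves=[-0.015, -0.5, 0, -3.34, -0.015, -0.5, 0, -3.34, -0.015, -0.5, 0, -3.34, -0.015, -0.5, 0, -3.34, -0.015, -0.5, 0, -3.34, -0.015, -0.5, 0, -3.34, -0.015, -0.5, 0, -3.34, -0.015, -0.5, 0, -3.34, -0.015, -0.5, 0, -3.34, -0.015, -0.5, 0, -3.34, -0.015, -0.5, 0, -3.34, 0, 0, 0, 0])

```text
time: 4.87
ee_pos: [0.5926, 0.1652, 0.3009]
eef_rot: [0.176, 0.984, -0.0, 0.001]
ft_force: [10.5, -1.4, -9.6]
width: 0.0292
grip_force: 29.3
```

```bash
python3 -c "
from h import *
q,M,s=tool();d=q[:2]-[.672,.137];print(np.hypot(*d),np.degrees(np.arctan2(d[1],d[0])));delta([.672-.085*.92,.137-.085*.39,.3],203)"
```

```text
0.08424177336655692 160.46325004416087
shift cm (axes at yaw 203.0): [ 2.29 -5.69  0.09] turn -43.2 now [0.593 0.165 0.301] yaw 159.8 F [10.5 -1.4 -9.6] w 0.0292 g 29.3 t 4.9
```

arm_command(moves=[-0.1, -0.5, 0, -3.34, -0.07, -0.5, 0, -3.34, -0.03, -0.5, 0, -3.34, -0.015, -0.5, 0, -3.34, -0.015, -0.5, 0, -3.34, -0.015, -0.5, 0, -3.34, -0.015, -0.5, 0, -3.34, -0.015, -0.5, 0, -3.34, -0.015, -0.5, 0, -3.34, 0, 0, 0, 0])

```text
time: 5.7
ee_pos: [0.5909, 0.1217, 0.3012]
eef_rot: [-0.086, 0.996, -0.0, 0.003]
ft_force: [13.6, 2.3, -9.5]
width: 0.029
grip_force: 29.3
```

```bash
python3 -c "
from h import *
q,M,s=tool();d=q[:2]-[.674,.138];print(np.hypot(*d),np.degrees(np.arctan2(d[1],d[0])));delta(q,203)"
```

```text
0.08464860756559209 -168.90164112948054
shift cm (axes at yaw 203.0): [-0.  0. -0.] turn -13.1 now [0.591 0.122 0.301] yaw -170.1 F [13.6  2.3 -9.5] w 0.029 g 29.3 t 5.7
```

arm_command(moves=[-0.2, -0.5, 0, -3.34, -0.12, -0.5, 0, -3.34, -0.05, -0.5, 0, -3.34, -0.015, -0.5, 0, -3.2, 0, 0, 0, 0, 0, 0, 0, 0])

```text
time: 6.2
ee_pos: [0.5972, 0.1042, 0.3002]
eef_rot: [-0.198, 0.98, 0.0, -0.001]
ft_force: [-0.3, 1.0, -8.8]
width: 0.0288
grip_force: 29.3
```

arm_command(moves=[0, 0, 0.4, 0, 0, 0, 0.4, 0, 0, 0, 0.3, 0, 0, 0, 0, 0, 0, 0, 0, 0])

```text
time: 6.62
ee_pos: [0.5973, 0.1045, 0.2894]
eef_rot: [-0.199, 0.98, 0.0, -0.0]
ft_force: [-3.6, 0.9, -6.1]
width: 0.0284
grip_force: 29.4
```

```bash
python3 -c "
from h import *
q,M,s=tool();d=q[:2]-[.674,.138];print(np.hypot(*d),np.degrees(np.arctan2(d[1],d[0])));delta(q,203)"
```

```text
0.08372207304916475 -156.42816568945537
shift cm (axes at yaw 203.0): [-0.  0. -0.] turn -0.0 now [0.597 0.105 0.289] yaw -157.0 F [-3.6  0.9 -6.1] w 0.0284 g 29.4 t 6.6
```

arm_command(moves=[0, 0, 0.4, 0, 0, 0, 0.3, 0, 0, 0, 0, 0, 0, 0, 0, 0])

```text
time: 6.95
ee_pos: [0.5974, 0.1043, 0.2828]
eef_rot: [-0.199, 0.98, 0.0, -0.0]
ft_force: [-4.0, 0.4, -3.7]
width: 0.0287
grip_force: 29.5
```

arm_command(moves=[0, 0, 0, 0, 0, 0, 0, 0, 0, 0, 0, 0, 0, 0, 0, 0, 0, 0, 0, 0, 0, 0, -3, 0, 0, 0, -3, 0, 0, 0, -4, 0, 0, 0, -4, 0], fingers=80)

```text
time: 7.7
ee_pos: [0.5973, 0.1041, 0.4241]
eef_rot: [-0.199, 0.98, -0.0, -0.0]
ft_force: [0.2, 1.2, 0.9]
width: 0.069
grip_force: 0.0
```

```bash
cat >> h.py <<'E'
def arch(c,th):
    y=np.array([np.cos(th),np.sin(th),0]);x=np.array([-y[1],y[0],0]);c=np.array([c[0],c[1],0.])
    return [[c+y*a+x*s+np.array([0,0,z]) for a,z in((-.019,.066),(-.019,.1),(-.012,.113),(0,.116),(.012,.113),(.019,.1),(.019,.066))] for s in(-.008,.008)]
def draw(im,n,pts,f,o,col):
    P=np.array([proj(n,p) for p in pts]);P=((P+.5-np.array(o))*f).astype(int); cv2.polylines(im,[P.reshape(-1,1,2)],False,col,1)
E
python3 - <<'E'
from h import *
def d(n,a,b,z=.067):
    f=(lambda p:(p[0]/5+280,p[1]/5+130)) if n=='top' else (lambda p:(p[0]/5+130,p[1]/5+135))
    A=pz(n,*f(a),z);B=pz(n,*f(b),z);v=B-A;print(n,((A+B)/2).round(3),'len',np.hypot(*v[:2]).round(3),'ang',np.degrees(np.arctan2(v[1],v[0]))%180)
d('top',(257,252),(242,312));d('scene',(268,285),(315,278))
d('top',(307,430),(345,465))
d('top',(533,455),(530,512));d('scene',(208,88),(243,75))
d('scene',(42,228),(105,235))
print(pz('top',280+248/5,130+295/5,.066),pz('top',280+313/5,130+457/5,.066),pz('top',280+524/5,130+489/5,.066),pz('top',280+504/5,130+225/5,.066))
s=snap('scene','e.png');t=snap('top','f.png')
np.save('s.npy',s)
E
```

```text
top [ 0.573 -0.224  0.067] len 0.041 ang 156.38117452618314
scene [ 0.559 -0.227  0.067] len 0.033 ang 126.56601939629778
top [ 0.461 -0.253  0.067] len 0.032 ang 37.98933302846106
top [ 0.421 -0.377  0.067] len 0.036 ang 165.1798250841722
scene [ 0.413 -0.377  0.067] len 0.029 ang 144.52502647977767
scene [ 0.588 -0.394  0.067] len 0.047 ang 107.68240476321199
[ 0.56522866 -0.22195467  0.066     ] [ 0.45619084 -0.24424746  0.066     ] [ 0.41818132 -0.37212773  0.066     ] [ 0.58854538 -0.39451296  0.066     ]
```

```bash
cat > ov.py <<'E'
from h import *
import sys
def ov(T,sf,tf,out,S=6,w=44):
    s=cv2.imread(sf);t=cv2.imread(tf);rows=[]
    for n,im in(('scene',s),('top',t)):
        row=[]
        for c,th in T:
            u,v=proj(n,[c[0],c[1],.09]);o=(int(u)-w//2+(0 if n=='scene' else 0),int(v)-w//2)
            k=cv2.resize(im[o[1]:o[1]+w,o[0]:o[0]+w],None,fx=S,fy=S,interpolation=2)
            k2=k.copy()
            for a in arch(c,np.radians(th)): draw(k2,n,a,S,o,(0,0,255))
            row.append(np.vstack([k,k2]))
        rows.append(np.hstack(row))
    m=np.vstack(rows);m=cv2.resize(m,(800,int(m.shape[0]*800/m.shape[1])));f=600/m.shape[0]
    if f<1:m=cv2.resize(m,None,fx=f,fy=f)
    cv2.imwrite(out,m)
E
python3 - <<'E'
from ov import *
T=[((.566,-.222),140),((.457,-.245),40),((.418,-.372),155),((.588,-.394),108)]
ov(T[:2],'pics/e.png','pics/f.png','pics/g1.png');ov(T[2:],'pics/e.png','pics/f.png','pics/g2.png')
a=cv2.imread('pics/g1.png');b=cv2.imread('pics/g2.png');m=np.hstack([a,b]);print(m.shape)
if m.shape[1]>800:m=cv2.resize(m,None,fx=800/m.shape[1],fy=800/m.shape[1])
cv2.imwrite('pics/g.png',m)
s=cv2.imread('pics/e.png');o=(205,120);S=5
k=cv2.resize(s[120:240,205:355],None,fx=S,fy=S,interpolation=2)
th=np.radians(203.3);u=np.array([np.cos(th),np.sin(th),0]);y=np.array([-u[1],u[0],0]);ax=np.array([.674,.138,0])
for h in(-.14,-.06,.06,.14):
  p=ax+.198*u+y*h+[0,0,.279]; q=ax+.25*u+y*h+[0,0,.279]
  draw(k,'scene',[p,q],S,o,(0,0,255))
cv2.imwrite('pics/hk.png',k)
E
```

```text
(600, 600, 3)
```

View pics/g.png

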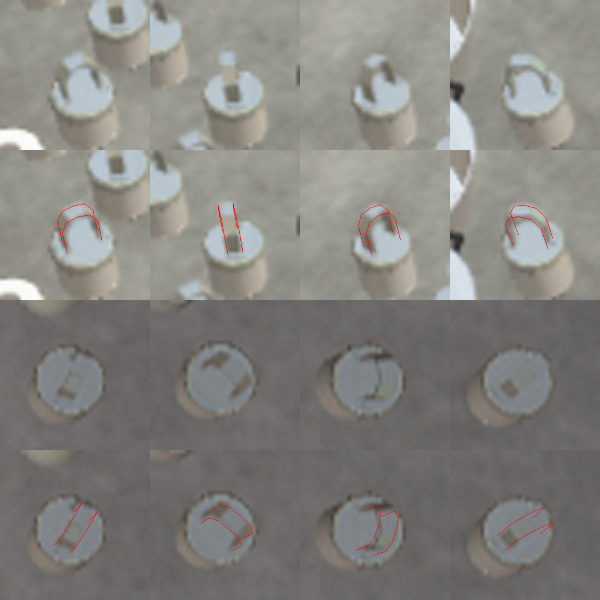

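View pics/hk.png

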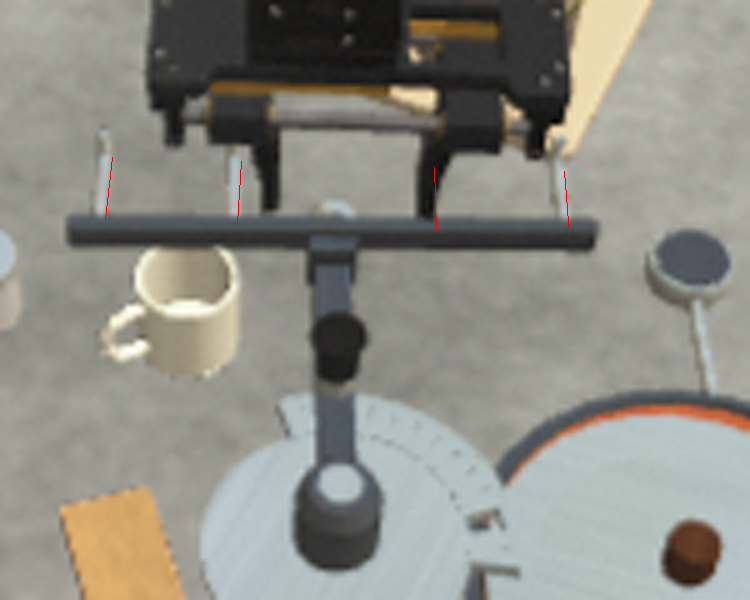

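Overlays fit (tin y-axes: t1 ≈140°, t2 ≈40°, t3 ≈155°, t4 ≈108°). The arm is snapped at about 203–204°, and the hooks lie near the prediction. Now turning toward tin1.

arm_command(moves=[0, 0, 0, 7, 0, 0, 0, 7, 0, 0, 0, 7, 0, 0, 0, 7, 0, 0, 0, 7, 0, 0, 0, 7, 0, 0, 0, 7, 0, 0, 0, 7, 0, 0, 0, 7, 0, 0, 0, 7, 0, 0, 0, 7, 0, 0, 0, 7], fingers=69)

```text
time: 8.8
ee_pos: [0.5979, 0.1043, 0.4228]
eef_rot: [0.51, 0.86, 0.0, 0.0]
ft_force: [-0.5, -1.0, 0.6]
width: 0.0601
grip_force: 0.0
```

arm_command(moves=[0, 0, 0, 7, 0, 0, 0, 7, 0, 0, 0, 7, 0, 0, 0, 7, 0, 0, 0, 7, 0, 0, 0, 7, 0, 0, 0, 7, 0, 0, 0, 7, 0, 0, 0, 7, 0, 0, 0, 6, 0, 0, 0, 0, 0, 0, 0, 0])

```text
time: 9.8
ee_pos: [0.5978, 0.1044, 0.4227]
eef_rot: [0.906, 0.424, 0.0, 0.0]
ft_force: [-0.1, -0.7, 0.3]
width: 0.0599
grip_force: 0.0
```

```bash
python3 -c "
from h import *
delta([.566,-.222,.2],50)"
```

```text
shift cm (axes at yaw 50.0): [-27.04  18.54  22.27] turn 0.2 now [0.598 0.104 0.423] yaw 50.2 F [-0.1 -0.7  0.3] w 0.0599 g 0.0 t 9.8
```

arm_command(moves=[-2.7, 1.85, 0, 0, -2.7, 1.85, 0, 0, -2.7, 1.85, 0, 0, -2.7, 1.85, 0, 0, -2.7, 1.85, 0, 0, -2.7, 1.85, 0, 0, -2.7, 1.85, 0, 0, -2.7, 1.85, 0, 0, -2.7, 1.85, 0, 0, -2.7, 1.85, 0, 0, 0, 0, 0, 0, 0, 0, 0, 0])

```text
time: 10.8
ee_pos: [0.5649, -0.2238, 0.4226]
eef_rot: [0.907, 0.422, -0.0, 0.0]
ft_force: [0.2, 0.8, 0.3]
width: 0.0601
grip_force: 0.0
```

```bash
python3 -c "
from h import *
delta([.566,-.222,.075],50)
s=snap('scene','i.png');t=snap('top','j.png')
k=cv2.resize(s[125:235,205:365],None,fx=5,fy=5,interpolation=2);l=cv2.resize(t[140:250,130:290],None,fx=5,fy=5,interpolation=2)
cv2.imwrite('pics/k.png',k);cv2.imwrite('pics/l.png',l)"
```

```text
shift cm (axes at yaw 50.0): [ 2.100e-01 -3.000e-02  3.476e+01] turn -0.1 now [ 0.565 -0.224  0.423] yaw 49.9 F [0.2 0.8 0.3] w 0.0601 g 0.0 t 10.8
```

View pics/k.png

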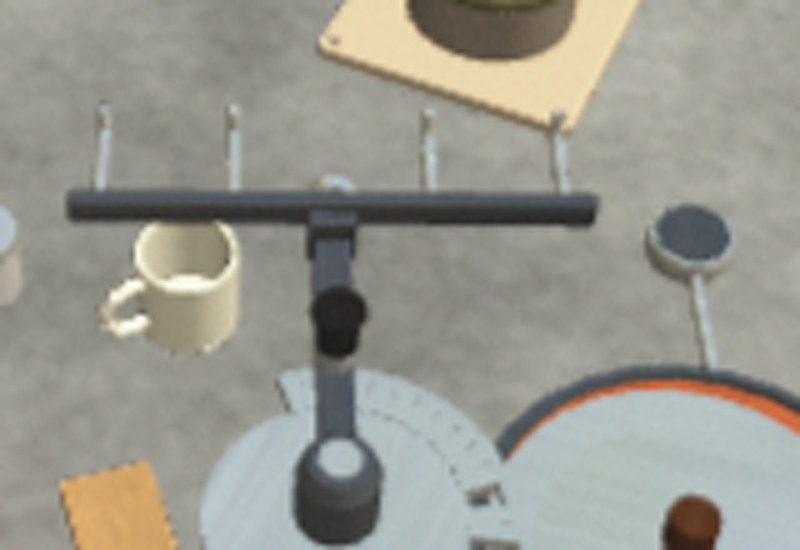

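View pics/l.png

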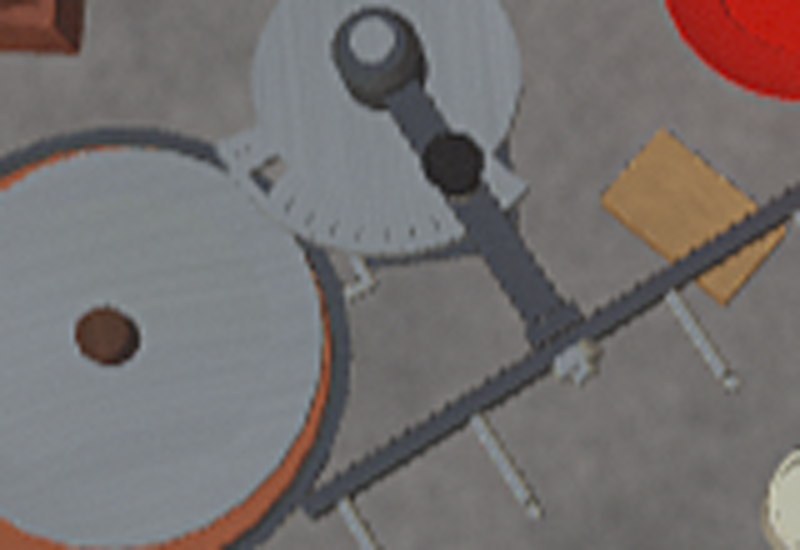

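```bash
python3 - <<'E'
from h import *
from scipy.optimize import least_squares
def tri(a,b):
    a=np.array(a)/5+[205,125]-.4;b=np.array(b)/5+[130,140]-.4
    s=least_squares(lambda p:np.r_[np.array(proj('scene',p))-a,np.array(proj('top',p))-b],[.6,0,.2]); return s.x.round(4),np.sqrt(2*s.cost).round(1)
N={}
for n,a,b in [('RNtip',(234,105),(732,383)),('LNtip',(428,113),(536,514)),('RNbase',(235,188),(671,294)),('LNbase',(431,190),(476,417)),('hub',(340,460),(373,40)),('cap',(340,304),(454,160)),('mid',(332,215),(566,335))]:
    N[n]=tri(a,b)[0]; print(n,*tri(a,b))
v=N['RNtip']-N['LNtip'];print(np.hypot(*v[:2]),np.degrees(np.arctan2(v[1],v[0]))+270)
v=N['RNtip']-N['RNbase'];print(np.hypot(*v[:2]),np.degrees(np.arctan2(v[1],v[0])))
E
```

```text
RNtip [ 0.4669 -0.0213  0.3025] 0.0
LNtip [0.4153 0.0859 0.2959] 0.2
RNbase [0.5187 0.0031 0.2906] 0.5
LNbase [0.469  0.1102 0.2905] 0.1
hub [0.6748 0.1405 0.2972] 0.3
cap [0.5964 0.1043 0.3217] 0.5
mid [0.5061 0.0605 0.2818] 0.8
0.11897226567566073 205.70352544251074
0.05725906041841768 -154.7775728494598
```

arm_command(moves=[0.2, 0, 3.5, 0, 0, 0, 3.5, 0, 0, 0, 3.5, 0, 0, 0, 3.5, 0, 0, 0, 3.5, 0, 0, 0, 3.5, 0, 0, 0, 3.5, 0, 0, 0, 3.5, 0, 0, 0, 3.5, 0, 0, 0, 3.3, 0, 0, 0, 0, 0])

```text
time: 11.82
ee_pos: [0.5651, -0.2169, 0.0692]
eef_rot: [0.905, 0.424, -0.002, -0.002]
ft_force: [-0.8, -0.4, -0.6]
width: 0.0605
grip_force: 0.0
```

arm_command(moves=[0, 0, 0, 0, 0, 0, 0, 0, 0, 0, 0, 0, 0, 0, 0, 0, 0, 0, 0, 0, 0, 0, 0, 0, 0, 0, 0, 0], fingers=0, squeeze=15)

```text
time: 12.4
ee_pos: [0.5684, -0.2203, 0.0764]
eef_rot: [0.906, 0.422, 0.002, 0.001]
ft_force: [1.3, -0.6, 7.9]
width: 0.0411
grip_force: 15.0
```

arm_command(moves=[0, 0, -1, 0, 0, 0, -3, 0, 0, 0, -3.5, 0, 0, 0, -3.5, 0, 0, 0, -3.5, 0, 0, 0, -3.5, 0, 0, 0, -3.5, 0, 0, 0, -3.5, 0, 0, 0, 0, 0, 0, 0, 0, 0])

```text
time: 13.23
ee_pos: [0.5671, -0.2204, 0.3268]
eef_rot: [0.907, 0.422, 0.001, 0.001]
ft_force: [0.1, 0.6, -3.7]
width: 0.0411
grip_force: 15.0
```

```bash
python3 -c "
from h import *
delta([.398,.0785,.2675],24.8)"
```

```text
shift cm (axes at yaw 24.8): [ -2.82 -34.23   5.93] turn 25.1 now [ 0.567 -0.22   0.327] yaw 49.9 F [ 0.1  0.6 -3.7] w 0.0411 g 15.0 t 13.2
```

arm_command(moves=[0, 0, -2.5, 5, 0, 0, -2.5, 5, 0, 0, -2.5, 5, 0, 0, 0, 5, 0, 0, 0, 5, 0, 0, 0, 0])

```text
time: 13.73
ee_pos: [0.5665, -0.2197, 0.3984]
eef_rot: [0.977, 0.214, -0.001, -0.001]
ft_force: [0.0, -0.3, -3.0]
width: 0.0411
grip_force: 15.0
```

```bash
python3 -c "
from h import *
delta([.4185,.022,.269],24.8)"
```

```text
shift cm (axes at yaw 24.8): [ -3.3  -28.15  12.94] turn -0.1 now [ 0.567 -0.22   0.398] yaw 24.7 F [ 0.  -0.3 -3. ] w 0.0411 g 15.0 t 13.7
```

arm_command(moves=[-0.3, -1.5, 0, 0, -0.3, -3, 0, 0, -0.3, -3, 0, 0, -0.4, -3, 0, 0, -0.4, -3, 0, 0, -0.4, -3, 0, 0, -0.4, -3, 0, 0, -0.4, -3, 0, 0, -0.3, -3, 0, 0, -0.1, -2, 0, 0, 0, -0.6, 0, 0, 0, 0, 0, 0])

```text
time: 14.73
ee_pos: [0.4175, 0.0222, 0.3988]
eef_rot: [0.976, 0.219, -0.001, 0.0]
ft_force: [-0.1, 0.3, -2.2]
width: 0.0408
grip_force: 15.1
```

arm_command(moves=[0, 0, 2, 0, 0, 0, 2.5, 0, 0, 0, 2.5, 0, 0, 0, 2.5, 0, 0, 0, 2, 0, 0, 0, 1.4, 0, 0, 0, 0, 0, 0, 0, 0, 0])

```text
time: 15.4
ee_pos: [0.4183, 0.0198, 0.2701]
eef_rot: [0.976, 0.216, -0.001, 0.0]
ft_force: [0.0, 0.2, -1.1]
width: 0.041
grip_force: 15.1
```

```bash
python3 -c "
from h import *
delta([.405-.038*.908,.170-.038*.419,.269],24.8)
delta([.405,.170,.269],24.8)
s=snap('scene','m.png')
k=cv2.resize(s[100:235,205:365],None,fx=4,fy=4,interpolation=2)
cv2.imwrite('pics/m2.png',k)"
```

```text
shift cm (axes at yaw 24.8): [  1.29 -14.2    0.11] turn 0.1 now [0.418 0.02  0.27 ] yaw 24.9 F [ 0.   0.2 -1.1] w 0.041 g 15.1 t 15.4
shift cm (axes at yaw 24.8): [  5.09 -14.19   0.11] turn 0.1 now [0.418 0.02  0.27 ] yaw 24.9 F [ 0.   0.2 -1.1] w 0.041 g 15.1 t 15.4
```

View pics/m2.png

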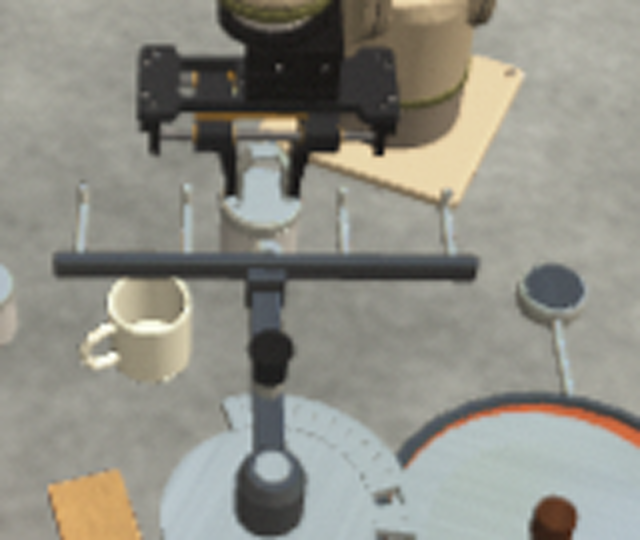

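arm_command(moves=[0, -1, 0, 0, 0, -2, 0, 0, 0, -2, 0, 0, 0.1, -2, 0, 0, 0.2, -2, 0, 0, 0.2, -2, 0, 0, 0.2, -2, 0, 0, 0.2, -1.2, 0, 0, 0, 0, 0, 0, 0, 0, 0, 0])

```text
time: 16.28
ee_pos: [0.3666, 0.1541, 0.2713]
eef_rot: [0.976, 0.217, 0.001, -0.0]
ft_force: [-0.1, -0.2, -2.3]
width: 0.041
grip_force: 15.1
```

```bash
python3 -c "
from h import *
delta([.405,.170,.269],24.8)"
```

```text
shift cm (axes at yaw 24.8): [4.15 0.17 0.23] turn 0.3 now [0.367 0.154 0.271] yaw 25.1 F [-0.1 -0.2 -2.3] w 0.041 g 15.1 t 16.3
```

arm_command(moves=[0.5, 0.1, 0.1, 0, 0.8, 0.1, 0.1, 0, 0.8, 0, 0, 0, 0.8, 0, 0, 0, 0.8, 0, 0, 0, 0.4, 0, 0, 0, 0, 0, 0, 0, 0, 0, 0, 0])

```text
time: 16.95
ee_pos: [0.4047, 0.1689, 0.2684]
eef_rot: [0.976, 0.216, -0.0, 0.0]
ft_force: [-0.1, -0.1, -2.3]
width: 0.0414
grip_force: 15.1
```

arm_command(moves=[0, 0, 0.5, 0, 0, 0, 0.5, 0, 0, 0, 0.5, 0, 0, 0, 0.5, 0, 0, 0, 0, 0, 0, 0, 0, 0])

```text
time: 17.45
ee_pos: [0.4044, 0.1688, 0.2482]
eef_rot: [0.976, 0.216, -0.0, 0.0]
ft_force: [0.4, -0.0, -1.7]
width: 0.0413
grip_force: 15.1
```

```bash
python3 -c "
from h import *
delta([.405,.170,.245],24.8)
s=snap('scene','n.png')
k=cv2.resize(s[110:200,260:360],None,fx=6,fy=6,interpolation=2)
cv2.imwrite('pics/n2.png',k)"
```

```text
shift cm (axes at yaw 24.8): [ 0.1  -0.08  0.32] turn 0.2 now [0.404 0.169 0.248] yaw 25.0 F [ 0.4 -0.  -1.7] w 0.0413 g 15.1 t 17.4
```

View pics/n2.png

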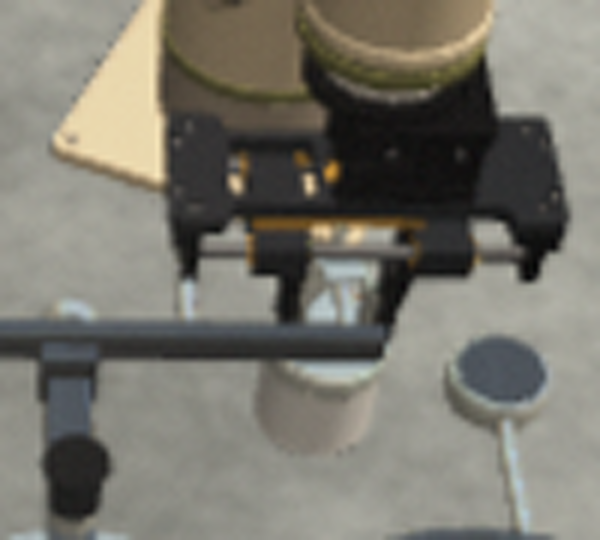

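arm_command(moves=[0, 0, 0.3, 0, 0, 0, 0.3, 0, 0, 0, 0.3, 0, 0, 0, 0.3, 0, 0, 0, 0, 0, 0, 0, 0, 0])

```text
time: 18.0
ee_pos: [0.4047, 0.1689, 0.2365]
eef_rot: [0.976, 0.216, 0.0, -0.0]
ft_force: [0.5, 0.5, 0.5]
width: 0.0414
grip_force: 15.1
```

arm_command(moves=[0, 0, 0.3, 0, 0, 0, 0.3, 0, 0, 0, 0, 0, 0, 0, 0, 0])

```text
time: 18.33
ee_pos: [0.4048, 0.1689, 0.2305]
eef_rot: [0.976, 0.216, 0.0, -0.0]
ft_force: [0.9, 0.1, 0.5]
width: 0.0413
grip_force: 15.0
```

arm_command(moves=[0, 0, 0, 0, 0, 0, 0, 0, 0, 0, 0, 0, 0, 0, 0, 0, 0, 0, 0, 0, 0, 0, 0, 0], fingers=66)

```text
time: 18.83
ee_pos: [0.4046, 0.1689, 0.2305]
eef_rot: [0.976, 0.216, -0.0, -0.0]
ft_force: [0.7, -0.1, 0.5]
width: 0.057
grip_force: 0.0
```

arm_command(moves=[0, 0, -0.7, 0, 0, 0, -1.5, 0, 0, 0, -2.5, 0, 0, 0, -3, 0, 0, 0, -3, 0, 0, 0, -3, 0, 0, 0, -3, 0, 0, 0, 0, 0])

```text
time: 19.5
ee_pos: [0.4058, 0.1695, 0.4035]
eef_rot: [0.976, 0.216, 0.004, -0.002]
ft_force: [-0.2, 0.7, -0.3]
width: 0.0574
grip_force: 0.0
```

```bash
python3 -c "
from h import *
delta([.456,-.243,.2],130)
delta([.456,-.243,.2],24.8)
"
```

```text
shift cm (axes at yaw 130.0): [-34.83 -22.67  20.35] turn -105.0 now [0.406 0.169 0.404] yaw 25.0 F [-0.2  0.7 -0.3] w 0.0574 g 0.0 t 19.5
shift cm (axes at yaw 24.8): [-12.74  39.55  20.35] turn 0.2 now [0.406 0.169 0.404] yaw 25.0 F [-0.2  0.7 -0.3] w 0.0574 g 0.0 t 19.5
```

```bash
cat >> h.py <<'E'
T={'t1':(.566,-.222,140),'t2':(.457,-.244,40),'t3':(.418,-.370,155),'t4':(.588,-.394,108)}
def moved(names):
    t=r.camera('top')[:,:,::-1];cv2.imwrite('pics/last.png',t);ref=cv2.imread('pics/f.png')
    for n in names:
        u,v=map(int,proj('top',[T[n][0],T[n][1],.05])); a=t[v-17:v+17,u-17:u+17].astype(int);b=ref[v-17:v+17,u-17:u+17]
        print(n,'diff',np.abs(a-b).mean().round(1))
E
python3 -c "
from h import *
moved(['t1','t2','t3','t4'])
delta([.588,-.394,.25],25)
"
```

```text
t1 diff 8.9
t2 diff 4.7
t3 diff 4.7
t4 diff 4.6
shift cm (axes at yaw 25.0): [-7.26 58.77 15.07] turn -0.0 now [0.405 0.169 0.401] yaw 25.0 F [ 0.7  1.3 -0.8] w 0.0575 g 0.0 t 19.6
```

arm_command(moves=[-0.4, 2, 0, 0, -0.4, 3.5, 0, 0, -0.4, 3.5, 0, 0, -0.4, 3.5, 0, 0, -0.4, 3.5, 0, 0, -0.4, 3.5, 0, 0, -0.4, 3.5, 0, 0, -0.4, 3.5, 0, 0, -0.4, 3.5, 0, 0, -0.4, 3.5, 0, 0, -0.4, 3.5, 0, 0, -0.4, 3.5, 0, 0], fingers=69)

```text
time: 20.55
ee_pos: [0.5322, -0.2199, 0.3971]
eef_rot: [0.976, 0.217, -0.0, -0.0]
ft_force: [0.6, -0.2, 0.4]
width: 0.0598
grip_force: 0.0
```

arm_command(moves=[-0.4, 3.5, 0, 0, -0.4, 3.5, 0, 0, -0.4, 3.5, 0, 0, -0.4, 3.5, 0, 0, -0.4, 3, 0, 0, -0.4, 1.3, 0, 0, 0, 0, 2, 3.5, 0, 0, 3.5, 3.5, 0, 0, 3.5, 0, 0, 0, 3.5, 0, 0, 0, 2.5, 0, 0, 0, 0, 0])

```text
time: 21.55
ee_pos: [0.5859, -0.3923, 0.2408]
eef_rot: [0.988, 0.156, -0.003, -0.003]
ft_force: [-0.7, 1.2, -0.6]
width: 0.0601
grip_force: 0.0
```

```bash
python3 -c "
from h import *
delta([.588,-.393,.0765],18)
"
```

```text
shift cm (axes at yaw 18.0): [ 0.17  0.13 16.43] turn -0.0 now [ 0.586 -0.392  0.241] yaw 18.0 F [-0.7  1.2 -0.6] w 0.0601 g 0.0 t 21.6
```

arm_command(moves=[0.2, 0.1, 3, 0, 0, 0, 3, 0, 0, 0, 3, 0, 0, 0, 3, 0, 0, 0, 2, 0, 0, 0, 0, 0, 0, 0, 0, 0, 0, 0, 0, 0])

```text
time: 22.22
ee_pos: [0.5907, -0.3957, 0.1101]
eef_rot: [0.988, 0.156, 0.001, 0.001]
ft_force: [0.7, -0.4, -0.6]
width: 0.0599
grip_force: 0.0
```

```bash
python3 -c "
from h import *
delta([.588,-.393,.0765],18)
"
```

```text
shift cm (axes at yaw 18.0): [-0.17 -0.35  3.36] turn -0.0 now [ 0.591 -0.396  0.11 ] yaw 18.0 F [ 0.7 -0.4 -0.6] w 0.0599 g 0.0 t 22.2
```

arm_command(moves=[-0.2, 0, 1.5, 0, 0, 0, 1.2, 0, 0, 0, 0.6, 0, 0, 0, 0, 0, 0, 0, 0, 0])

```text
time: 22.63
ee_pos: [0.5881, -0.3955, 0.0749]
eef_rot: [0.988, 0.156, 0.0, -0.0]
ft_force: [0.4, 0.3, 0.3]
width: 0.0599
grip_force: 0.0
```

arm_command(moves=[0, 0, 0, 0, 0, 0, 0, 0, 0, 0, 0, 0, 0, 0, 0, 0, 0, 0, 0, 0, 0, 0, 0, 0, 0, 0, 0, 0], fingers=0, squeeze=15)

```text
time: 23.22
ee_pos: [0.5881, -0.3958, 0.0749]
eef_rot: [0.988, 0.156, 0.0, 0.0]
ft_force: [0.4, -1.4, 2.5]
width: 0.0417
grip_force: 15.0
```

arm_command(moves=[0, 0, -1, 0, 0, 0, -3, 0, 0, 0, -3.5, 0, 0, 0, -3.5, -3.5, 0, 0, -3.5, -3.4, 0, 0, -3.5, 0, 0, 0, -3.5, 0, 0, 0, -3.5, 0, 0, 0, -3.5, 0, 0, 0, -3, 0, 0, 0, 0, 0, 0, 0, 0, 0])

```text
time: 24.22
ee_pos: [0.5877, -0.396, 0.3913]
eef_rot: [0.977, 0.215, 0.001, 0.001]
ft_force: [-0.3, 0.3, -3.7]
width: 0.0417
grip_force: 15.0
```

```bash
python3 -c "
from h import *
p=np.array([.5225,-.084]);u=np.array([-.908,-.419])
delta([*(p+.07*u),.269],24.8)
im=snap('scene','o.png');k=cv2.resize(im[110:260,100:360],None,fx=3,fy=3,interpolation=2)
cv2.imwrite('pics/o2.png',k)
"
```

```text
shift cm (axes at yaw 24.8): [  0.17 -31.06  12.23] turn 0.0 now [ 0.588 -0.396  0.391] yaw 24.8 F [-0.3  0.3 -3.7] w 0.0417 g 15.0 t 24.2
```

View pics/o2.png

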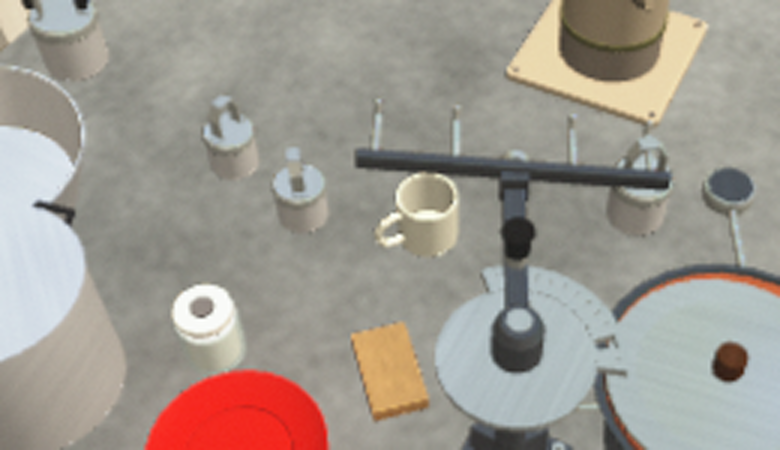

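arm_command(moves=[0, -1.5, 0, 0, 0, -3, 0, 0, 0, -3, 0, 0, 0, -3, 1.5, 0, 0, -3, 2, 0, 0, -3, 2, 0, 0, -3, 2, 0, 0, -3, 2, 0, 0, -3, 1, 0, 0, -3, 0.5, 0, 0, -1.5, 0, 0, 0.1, -1, 0, 0])

```text
time: 25.27
ee_pos: [0.4564, -0.1109, 0.2776]
eef_rot: [0.976, 0.217, -0.002, -0.001]
ft_force: [0.4, -0.1, -2.0]
width: 0.0417
grip_force: 15.0
```

arm_command(moves=[0, 0, 0, 0, 0, 0, 0, 0, 0, 0, 0, 0])

```text
time: 25.52
ee_pos: [0.4582, -0.1145, 0.2789]
eef_rot: [0.977, 0.215, -0.001, 0.0]
ft_force: [-0.1, -0.3, -2.0]
width: 0.0415
grip_force: 15.0
```

```bash
python3 -c "
from h import *
delta([.5225,-.084,.280],24.8)"
```

```text
shift cm (axes at yaw 24.8): [ 7.12 -0.07 -0.11] turn 0.0 now [ 0.458 -0.114  0.279] yaw 24.8 F [-0.1 -0.3 -2. ] w 0.0415 g 15.0 t 25.5
```

arm_command(moves=[0.6, 0, -0.1, 0, 1, 0, 0, 0, 1, 0, 0, 0, 1, 0, 0, 0, 1, 0, 0, 0, 1, 0, 0, 0, 1, 0, 0, 0, 0.5, 0, 0, 0, 0, 0, 0, 0, 0, 0, 0, 0])

```text
time: 26.35
ee_pos: [0.5229, -0.0841, 0.2803]
eef_rot: [0.977, 0.215, -0.0, 0.0]
ft_force: [-0.3, -0.7, -2.6]
width: 0.0418
grip_force: 15.0
```

arm_command(moves=[0, 0, 0.5, 0, 0, 0, 0.5, 0, 0, 0, 0.5, 0, 0, 0, 0.5, 0, 0, 0, 0, 0, 0, 0, 0, 0])

```text
time: 26.85
ee_pos: [0.5226, -0.0839, 0.2602]
eef_rot: [0.977, 0.215, -0.0, -0.0]
ft_force: [0.2, -0.0, -2.1]
width: 0.0416
grip_force: 15.0
```

arm_command(moves=[0, 0, 0.4, 0, 0, 0, 0.4, 0, 0, 0, 0.4, 0, 0, 0, 0, 0, 0, 0, 0, 0])

```text
time: 27.27
ee_pos: [0.5227, -0.0839, 0.2484]
eef_rot: [0.977, 0.215, -0.0, -0.0]
ft_force: [-0.8, -0.4, -0.5]
width: 0.0417
grip_force: 15.0
```

```bash
python3 -c "
from h import *
delta([.5225,-.084,.245],24.8)"
```

```text
shift cm (axes at yaw 24.8): [-0.02 -0.    0.34] turn 0.1 now [ 0.523 -0.084  0.248] yaw 24.9 F [-0.8 -0.4 -0.5] w 0.0417 g 15.0 t 27.3
```

arm_command(moves=[0, 0, 0.3, 0, 0, 0, 0.2, 0, 0, 0, 0, 0, 0, 0, 0, 0])

```text
time: 27.6
ee_pos: [0.5229, -0.084, 0.2435]
eef_rot: [0.977, 0.215, 0.0, -0.0]
ft_force: [-0.3, -0.5, 0.8]
width: 0.0416
grip_force: 15.0
```

arm_command(moves=[0, 0, 0, 0, 0, 0, 0, 0, 0, 0, 0, 0, 0, 0, 0, 0, 0, 0, 0, 0, 0, 0, 0, 0], fingers=66)

```text
time: 28.1
ee_pos: [0.5229, -0.0839, 0.2435]
eef_rot: [0.977, 0.215, 0.0, -0.0]
ft_force: [-0.1, 0.4, 0.4]
width: 0.0571
grip_force: 0.0
```

arm_command(moves=[0, 0, -0.7, 0, 0, 0, -1.5, 0, 0, 0, -2.5, 0, 0, 0, -3, 0, 0, 0, -3, 0, 0, 0, -3, 0, 0, 0, -2, -6.7, 0, 0, 0, -6.7, 0, 0, 0, -6.7, 0, 0, 0, -6.7, 0, 0, 0, -6.7, 0, 0, 0, -6.7])

```text
time: 29.1
ee_pos: [0.5228, -0.084, 0.4011]
eef_rot: [0.842, 0.54, 0.0, 0.0]
ft_force: [0.1, 0.6, -0.5]
width: 0.0575
grip_force: 0.0
```

```bash
python3 -c "
from h import *
moved(['t2','t3'])
delta([.418,-.370,.0765],65)
"
```

```text
t2 diff 40.2
t3 diff 4.7
shift cm (axes at yaw 65.0): [-30.35   2.59  32.46] turn 0.9 now [ 0.523 -0.084  0.401] yaw 65.9 F [-0.1  0.1 -0.5] w 0.0576 g 0.0 t 29.1
```

arm_command(moves=[-2, 0.2, 0, 0.9, -3, 0.3, 0, 0, -3, 0.3, 0, 0, -3, 0.3, 0, 0, -3, 0.3, 0, 0, -3, 0.3, 2, 0, -3, 0.3, 3, 0, -3, 0.3, 3, 0, -3, 0.2, 3, 0, -2.5, 0.1, 3, 0, -1.8, 0, 3, 0, 0, 0, 3, 0], fingers=69)

```text
time: 30.15
ee_pos: [0.4118, -0.3707, 0.2017]
eef_rot: [0.85, 0.527, -0.0, 0.001]
ft_force: [1.0, 0.4, 0.3]
width: 0.0597
grip_force: 0.0
```

arm_command(moves=[0, 0, 3, 0, 0, 0, 3, 0, 0, 0, 2, 0, 0, 0, 1, 0, 0, 0, 0, 0, 0, 0, 0, 0])

```text
time: 30.65
ee_pos: [0.4153, -0.3669, 0.1132]
eef_rot: [0.848, 0.53, -0.0, 0.0]
ft_force: [0.1, 0.5, 0.7]
width: 0.0604
grip_force: 0.0
```

```bash
python3 -c "
from h import *
delta([.418,-.370,.0765],65)
"
```

```text
shift cm (axes at yaw 65.0): [-0.16  0.38  3.67] turn -0.9 now [ 0.415 -0.367  0.113] yaw 64.1 F [0.1 0.5 0.7] w 0.0604 g 0.0 t 30.6
```

arm_command(moves=[-0.2, 0.3, 1.5, -0.9, 0, 0, 1.4, 0, 0, 0, 0.8, 0, 0, 0, 0, 0, 0, 0, 0, 0])

```text
time: 31.07
ee_pos: [0.4173, -0.3698, 0.0763]
eef_rot: [0.843, 0.538, 0.0, 0.0]
ft_force: [0.7, 0.3, -0.0]
width: 0.0602
grip_force: 0.0
```

arm_command(moves=[0, 0, 0, 0, 0, 0, 0, 0, 0, 0, 0, 0, 0, 0, 0, 0, 0, 0, 0, 0, 0, 0, 0, 0, 0, 0, 0, 0], fingers=0, squeeze=15)

```text
time: 31.65
ee_pos: [0.4176, -0.3699, 0.0758]
eef_rot: [0.843, 0.538, 0.0, 0.001]
ft_force: [1.3, -0.8, 4.7]
width: 0.0418
grip_force: 14.8
```

arm_command(moves=[0, 0, -1, 0, 0, 0, -3, 0, 0, 0, -3.5, 0, 0, 0, -3.5, 6.7, 0, 0, -3.5, 6.7, 0, 0, -3.5, 6.7, 0, 0, -3.5, 6.7, 0, 0, -3.5, 6.7, 0, 0, -3.5, 6.7, 0, 0, -3.5, 0, 0, 0, 0, 0, 0, 0, 0, 0])

```text
time: 32.65
ee_pos: [0.4166, -0.37, 0.3964]
eef_rot: [0.977, 0.215, 0.0, 0.0]
ft_force: [-0.4, -0.6, -3.5]
width: 0.0415
grip_force: 14.8
```

```bash
python3 -c "
from h import *
p=np.array([.4639,.043]);u=np.array([-.908,-.419])
delta([*(p+.05*u),.269],24.8)
T.pop('t1');moved(['t2'])
"
```

```text
shift cm (axes at yaw 24.8): [ 16.62 -35.51  12.74] turn 0.0 now [ 0.417 -0.37   0.396] yaw 24.8 F [-0.4 -0.6 -3.5] w 0.0415 g 14.8 t 32.6
t2 diff 7.6
```

arm_command(moves=[0.7, -1.6, 0, 0, 1.4, -3, 0, 0, 1.4, -3, 0, 0, 1.4, -3, 0, 0, 1.4, -3, 0, 0, 1.4, -3, 0, 0, 1.4, -3, 0, 0, 1.4, -3, 0, 0, 1.4, -3, 0, 0, 1.4, -3, 0, 0, 1.4, -3, 0, 0, 1.2, -2.5, 0, 0])

```text
time: 33.7
ee_pos: [0.4165, 0.009, 0.3935]
eef_rot: [0.976, 0.216, -0.002, 0.0]
ft_force: [0.9, 0.2, -1.6]
width: 0.0416
grip_force: 14.8
```

arm_command(moves=[0.5, -1, 0, 0, 0.2, -0.4, 0, 0, 0, 0, 0, 0, 0, 0, 0, 0, 0, 0, 0, 0])

```text
time: 34.12
ee_pos: [0.4183, 0.0207, 0.3951]
eef_rot: [0.977, 0.214, -0.0, -0.0]
ft_force: [0.0, -0.9, -2.3]
width: 0.0418
grip_force: 14.8
```

```bash
python3 -c "
from h import *
p=np.array([.4639,.043]);u=np.array([-.908,-.419])
delta([*(p+.05*u),.269],24.8)
delta([.4387,.0975,.269],24.8)
"
```

```text
shift cm (axes at yaw 24.8): [ 0.07 -0.11 12.61] turn -0.1 now [0.418 0.021 0.395] yaw 24.7 F [ 0.  -0.9 -2.3] w 0.0418 g 14.8 t 34.1
shift cm (axes at yaw 24.8): [ 5.07 -6.12 12.61] turn -0.1 now [0.418 0.021 0.395] yaw 24.7 F [ 0.  -0.9 -2.3] w 0.0418 g 14.8 t 34.1
```

arm_command(moves=[0, 0, 1.5, 0, 0, 0, 2.5, 0, 0, 0, 2.5, 0, 0, 0, 2.5, 0, 0, 0, 2, 0, 0, 0, 1.6, 0, 0, 0, 0, 0, 0, 0, 0, 0])

```text
time: 34.78
ee_pos: [0.4181, 0.0214, 0.2694]
eef_rot: [0.977, 0.215, -0.0, -0.0]
ft_force: [-0.5, 0.4, -1.3]
width: 0.0419
grip_force: 14.8
```

arm_command(moves=[0, -0.8, 0, 0, 0.1, -1.5, 0, 0, 0.2, -1.5, 0, 0, 0.2, -1.5, 0, 0, 0.2, -0.8, 0, 0, 0, 0, 0, 0, 0, 0, 0, 0])

```text
time: 35.37
ee_pos: [0.3994, 0.0806, 0.27]
eef_rot: [0.976, 0.216, 0.001, 0.0]
ft_force: [-0.2, -0.7, -1.7]
width: 0.0417
grip_force: 14.8
```

```bash
python3 -c "
from h import *
delta([.4387,.0975,.269],24.8)
"
```

```text
shift cm (axes at yaw 24.8): [4.28 0.12 0.1 ] turn 0.1 now [0.399 0.081 0.27 ] yaw 24.9 F [-0.2 -0.7 -1.7] w 0.0417 g 14.8 t 35.4
```

arm_command(moves=[0.5, 0.1, 0, 0, 0.8, 0, 0, 0, 0.9, 0, 0, 0, 0.9, 0, 0, 0, 0.8, 0, 0, 0, 0.4, 0, 0, 0, 0, 0, 0, 0, 0, 0, 0, 0])

```text
time: 36.03
ee_pos: [0.4385, 0.0978, 0.2691]
eef_rot: [0.977, 0.215, -0.0, 0.0]
ft_force: [-0.8, 0.6, -1.9]
width: 0.0421
grip_force: 14.8
```

arm_command(moves=[0, 0, 0.5, 0, 0, 0, 0.5, 0, 0, 0, 0.5, 0, 0, 0, 0.5, 0, 0, 0, 0.5, 0, 0, 0, 0.4, 0, 0, 0, 0, 0, 0, 0, 0, 0])

```text
time: 36.7
ee_pos: [0.4385, 0.098, 0.2406]
eef_rot: [0.977, 0.215, 0.0, -0.0]
ft_force: [-1.9, 0.6, 3.6]
width: 0.042
grip_force: 14.9
```

arm_command(moves=[0, 0, 0.1, 0, 0, 0, 0, 0, 0, 0, 0, 0, 0, 0, 0, 0, 0, 0, 0, 0, 0, 0, 0, 0], fingers=66)

```text
time: 37.2
ee_pos: [0.4384, 0.0978, 0.2393]
eef_rot: [0.977, 0.215, -0.0, -0.0]
ft_force: [-1.0, -0.0, 0.4]
width: 0.0568
grip_force: 0.0
```

arm_command(moves=[0, 0, -0.7, 0, 0, 0, -1.5, 0, 0, 0, -2.5, 0, 0, 0, -3, 0, 0, 0, -3, 0, 0, 0, -3, 0, 0, 0, -2, 0, 0, 0, 0, 0, 0, 0, 0, 0])

```text
time: 37.95
ee_pos: [0.4388, 0.0979, 0.3975]
eef_rot: [0.977, 0.215, 0.001, -0.0]
ft_force: [0.1, 0.4, -0.4]
width: 0.0575
grip_force: 0.0
```

```bash
python3 - <<'E'
from h import *
t=snap('top','p.png');s=snap('scene','q.png')
u,v=map(int,proj('top',[.457,-.244,.09]));a=cv2.resize(t[v-30:v+30,u-30:u+30],None,fx=5,fy=5,interpolation=2)
u2,v2=map(int,proj('scene',[.457,-.244,.09]));b=cv2.resize(s[v2-30:v2+30,u2-30:u2+30],None,fx=5,fy=5,interpolation=2)
c=cv2.resize(s[110:210,205:355],(600,300*4//3)); 
print(u,v,u2,v2)
m=np.hstack([np.vstack([a,b])]); m=cv2.resize(m,(300,600)); c=cv2.resize(s[100:210,200:292+0],(500,600))
c=np.zeros((600,500,3),np.uint8); k=cv2.resize(s[100:220,205:355],(500,400),interpolation=2); c[:400]=k
cv2.imwrite('pics/pq.png',np.hstack([m,c]))
delta([.457,-.244,.0765],130)
E
```

```text
344 220 198 166
shift cm (axes at yaw 130.0): [-27.39 -20.53  31.92] turn -105.1 now [0.438 0.098 0.396] yaw 24.9 F [-0.7 -0.6 -0. ] w 0.0578 g 0.0 t 38.0
```

View pics/pq.png

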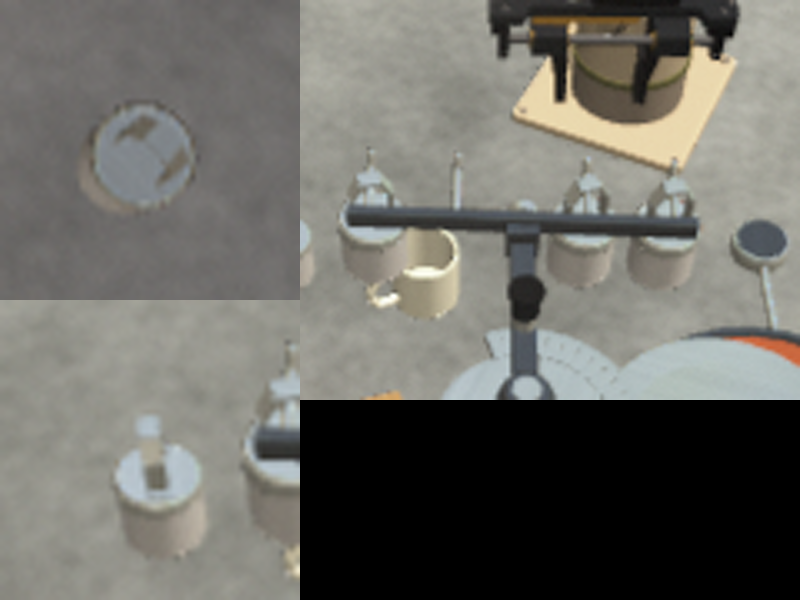

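Three tins hang correctly (LF, LN, RF) and tin2 is unmoved at its measured spot; going for it.

arm_command(moves=[0, 0, 0, -7, 0, 0, 0, -7, 0, 0, 0, -7, 0, 0, 0, -7, 0, 0, 0, -7, 0, 0, 0, -7, 0, 0, 0, -7, 0, 0, 0, -7, 0, 0, 0, -7, 0, 0, 0, -7, 0, 0, 0, -7, 0, 0, 0, -7], fingers=69)

```text
time: 39.05
ee_pos: [0.438, 0.0977, 0.3953]
eef_rot: [0.579, 0.815, -0.001, -0.0]
ft_force: [1.0, -0.0, 0.3]
width: 0.0599
grip_force: 0.0
```

arm_command(moves=[0, 0, 0, -7, 0, 0, 0, -7, 0, 0, 0, -7, -1.4, -1, 0, 0, -2.7, -2, 0, 0, -2.7, -2, 0, 0, -2.7, -2, 0, 0, -2.7, -2, 0, 0, -2.7, -2, 0, 0, -2.7, -2, 0, 0, -2.7, -2, 0, 0, -2.7, -2, 0, 0])

```text
time: 40.05
ee_pos: [0.4546, -0.1893, 0.3956]
eef_rot: [0.424, 0.906, 0.0, -0.0]
ft_force: [1.4, 0.2, -0.2]
width: 0.0601
grip_force: 0.0
```

arm_command(moves=[-2.7, -2, 0, 0, -1.7, -1.5, 2, 0, 0, 0, 3.5, 0, 0, 0, 3.5, 0, 0, 0, 3.5, 0, 0, 0, 3.5, 0, 0, 0, 3.5, 0, 0, 0, 3.5, 0, 0, 0, 3, 0, 0, 0, 2, 0, 0, 0, 0, 0, 0, 0, 0, 0])

```text
time: 41.05
ee_pos: [0.4556, -0.2438, 0.1157]
eef_rot: [0.424, 0.906, -0.001, -0.001]
ft_force: [-0.6, 0.1, 0.5]
width: 0.0599
grip_force: 0.0
```

```bash
python3 -c "
from h import *
delta([.457,-.243,.0765],130)"
```

```text
shift cm (axes at yaw 130.0): [-0.02  0.16  3.92] turn -0.2 now [ 0.456 -0.244  0.116] yaw 129.8 F [-0.6  0.1  0.5] w 0.0599 g 0.0 t 41.0
```

arm_command(moves=[0, 0.1, 1.5, 0, 0, 0, 1.5, 0, 0, 0, 0.9, 0, 0, 0, 0, 0, 0, 0, 0, 0])

```text
time: 41.47
ee_pos: [0.4578, -0.2435, 0.0782]
eef_rot: [0.424, 0.906, 0.0, 0.0]
ft_force: [1.2, -0.8, 0.5]
width: 0.0598
grip_force: 0.0
```

arm_command(moves=[0, 0, 0, 0, 0, 0, 0, 0, 0, 0, 0, 0, 0, 0, 0, 0, 0, 0, 0, 0, 0, 0, 0, 0, 0, 0, 0, 0], fingers=0, squeeze=15)

```text
time: 42.05
ee_pos: [0.4576, -0.2435, 0.0776]
eef_rot: [0.424, 0.906, 0.0, 0.0]
ft_force: [-1.6, -0.9, 6.3]
width: 0.0406
grip_force: 15.0
```

arm_command(moves=[0, 0, -1, 0, 0, 0, -3, 0, 0, 0, -3.5, 0, 0, 0, -3.5, 6, 0, 0, -3.5, 7, 0, 0, -3.5, 7, 0, 0, -3.5, 7, 0, 0, -3.5, 7, 0, 0, -3.5, 7, 0, 0, -3.5, 7, 0, 0, 0, 7, 0, 0, 0, 7])

```text
time: 43.05
ee_pos: [0.4577, -0.2437, 0.3992]
eef_rot: [0.832, 0.556, 0.001, 0.001]
ft_force: [0.3, 0.2, -3.4]
width: 0.0406
grip_force: 15.0
```

arm_command(moves=[0, 0, 0, 7, 0, 0, 0, 7, 0, 0, 0, 7, 0, 0, 0, 7, 0, 0, 0, 7, 0, 0, 0, 7, 0, 0, 0, 1, 0, 0, 0, 0, 0, 0, 0, 0])

```text
time: 43.8
ee_pos: [0.4573, -0.2432, 0.3973]
eef_rot: [0.976, 0.217, -0.0, -0.0]
ft_force: [0.9, 1.0, -2.4]
width: 0.0405
grip_force: 15.0
```

```bash
python3 -c "
from h import *
p=np.array([.489,-.0115]);u=np.array([-.908,-.419])
delta([*(p+.07*u),.2715],24.8)
"
```

```text
shift cm (axes at yaw 24.8): [  5.59 -19.71  12.58] turn 0.3 now [ 0.457 -0.243  0.397] yaw 25.1 F [ 0.9  1.  -2.4] w 0.0405 g 15.0 t 43.8
```

arm_command(moves=[0.5, -1.5, 0, 0.3, 0.8, -3, 0, 0, 0.9, -3, 0, 0, 0.9, -3, 0, 0, 0.9, -3, 0, 0, 0.9, -3, 0, 0, 0.5, -2, 0, 0, 0.2, -1.2, 0, 0, 0, 0, 0, 0])

```text
time: 44.55
ee_pos: [0.4264, -0.0413, 0.3973]
eef_rot: [0.976, 0.216, -0.001, -0.001]
ft_force: [0.2, -0.6, -2.9]
width: 0.0406
grip_force: 15.1
```

arm_command(moves=[0, 0, 1.5, 0, 0, 0, 2.5, 0, 0, 0, 2.5, 0, 0, 0, 2.5, 0, 0, 0, 2, 0, 0, 0, 1.5, 0, 0, 0, 0, 0, 0, 0, 0, 0])

```text
time: 45.22
ee_pos: [0.4266, -0.0446, 0.2725]
eef_rot: [0.977, 0.213, -0.001, -0.0]
ft_force: [-0.0, 0.0, -1.1]
width: 0.0405
grip_force: 15.1
```

```bash
python3 -c "
from h import *
delta([.489,-.0115,.272],24.8)
"
```

```text
shift cm (axes at yaw 24.8): [ 7.05 -0.39  0.05] turn -0.2 now [ 0.427 -0.045  0.272] yaw 24.6 F [-0.   0.  -1.1] w 0.0405 g 15.1 t 45.2
```

arm_command(moves=[0.6, -0.2, 0, 0, 1, -0.2, 0, 0, 1, 0, 0, 0, 1, 0, 0, 0, 1, 0, 0, 0, 1, 0, 0, 0, 1, 0, 0, 0, 0.4, 0, 0, 0, 0, 0, 0, 0, 0, 0, 0, 0])

```text
time: 46.05
ee_pos: [0.489, -0.0112, 0.2727]
eef_rot: [0.977, 0.213, -0.0, -0.0]
ft_force: [-0.5, -0.7, -2.7]
width: 0.0405
grip_force: 15.1
```

arm_command(moves=[0, 0, 0.5, 0, 0, 0, 0.5, 0, 0, 0, 0.5, 0, 0, 0, 0.5, 0, 0, 0, 0.4, 0, 0, 0, 0.4, 0, 0, 0, 0, 0, 0, 0, 0, 0])

```text
time: 46.72
ee_pos: [0.4888, -0.0111, 0.2445]
eef_rot: [0.977, 0.213, -0.0, -0.001]
ft_force: [-1.7, -0.5, 3.6]
width: 0.0408
grip_force: 15.1
```

Loaded on RN (force reversed). Release and rise, then toward the cover.

arm_command(moves=[0, 0, 0, 0, 0, 0, 0, 0, 0, 0, 0, 0, 0, 0, 0, 0, 0, 0, 0, 0, 0, 0, 0, 0], fingers=66)

```text
time: 47.22
ee_pos: [0.4887, -0.0111, 0.2443]
eef_rot: [0.977, 0.213, -0.0, -0.001]
ft_force: [-0.1, -0.2, 0.8]
width: 0.0568
grip_force: 0.0
```

arm_command(moves=[0, 0, -0.7, 0, 0, 0, -1.5, 0, 0, 0, -2.5, 0, 0, 0, -3, 0, 0, 0, -3, 0, 0, 0, -3, 0, 0, 0, -2, 0, 0, 0, 0, 0, 0, 0, 0, 0])

```text
time: 47.97
ee_pos: [0.4893, -0.0113, 0.4023]
eef_rot: [0.977, 0.213, 0.001, -0.001]
ft_force: [1.0, 0.1, -0.6]
width: 0.0574
grip_force: 0.0
```

```bash
python3 - <<'E'
from h import *
t=snap('top','r.png');s=snap('scene','s.png')
# cover knob: brown centroid in both views near expected
for n,im in(('top',t),('scene',s)):
    u,v=map(int,proj(n,[.556,.32,.19])); x0,y0=u-32,v-32
    h=cv2.cvtColor(im[y0:y0+64,x0:x0+64],cv2.COLOR_BGR2HSV)
    m=((h[...,0]<15)&(h[...,1]>110)&(h[...,2]<140)).astype(np.uint8)
    k,l,st,c=cv2.connectedComponentsWithStats(m)
    for i in range(1,k):
        if st[i,4]>30: print(n,st[i],c[i]+[x0,y0],pz(n,*(c[i]+[x0,y0]),.188).round(3))
delta([.556,.322,.40],24.8)
E
```

```text
top [  0  22  18  42 206] [124.08252427 222.55339806] [0.524 0.399 0.188]
scene [19 27 10 12 99] [333.22222222 228.51515152] [0.567 0.294 0.188]
scene [55 34  9 30 70] [371.05714286 247.64285714] [0.582 0.411 0.188]
shift cm (axes at yaw 24.8): [ 20.09 -27.43   0.07] turn -0.2 now [ 0.489 -0.011  0.401] yaw 24.6 F [0.5 1.  1.2] w 0.0577 g 0.0 t 48.1
```

```bash
python3 - <<'E'
from h import *
t=cv2.imread('pics/r.png');f=cv2.imread('pics/f.png')
print(proj('top',[.567,.294,.188]),proj('top',[.556,.32,.188]))
def knob(im,n,u,v,w=22):
    u,v=int(u),int(v);h=im[v-w:v+w,u-w:u+w].astype(int); b,g,r_=h[...,0],h[...,1],h[...,2]
    m=((r_-b>25)&(r_<150)&(r_>1.5*g)).astype(np.uint8)
    k,l,st,c=cv2.connectedComponentsWithStats(m)
    for i in range(1,k):
        if st[i,4]>15: p=c[i]+[u-w,v-w];print(n,st[i],p.round(1),pz(n,*p,.188).round(3))
knob(f,'top',151,207);knob(t,'top',*proj('top',[.567,.294,.188]))
for q in('e','s'): knob(cv2.imread(f'pics/{q}.png'),'scene',338,229)
# disc centre: grey/bright disc moment in top for both
for im in(f,t):
    h=cv2.cvtColor(im,cv2.COLOR_BGR2HSV);o=((h[...,0]<12)&(h[...,1]>120)&(h[...,2]>120)).astype(np.uint8);o[:, :100]=0;o[:160]=0;o[270:]=0;o[:,215:]=0
    ys,xs=np.nonzero(o);print(xs.size,xs.mean(),ys.mean())
E
```

```text
(np.float64(159.9653683356612), np.float64(202.7859355219792)) (np.float64(151.20318764788564), np.float64(207.75130301444383))
scene [23 18 10 12 88] [343.4 230.1] [0.559 0.323 0.188]
scene [13 16 10 12 86] [333.5 228.3] [0.566 0.295 0.188]
816 137.8517156862745 231.81127450980392
1330 129.94736842105263 225.0248120300752
```

```bash
python3 - <<'E'
from h import *
t=cv2.imread('pics/r.png');s=cv2.imread('pics/s.png')
a=cv2.resize(t[150:270,95:215],(400,400),interpolation=2);b=cv2.resize(s[170:290,280:400],(400,400),interpolation=2)
cv2.imwrite('pics/rs.png',np.hstack([a,b]))
E
```

```text
(no output)
```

View pics/rs.png

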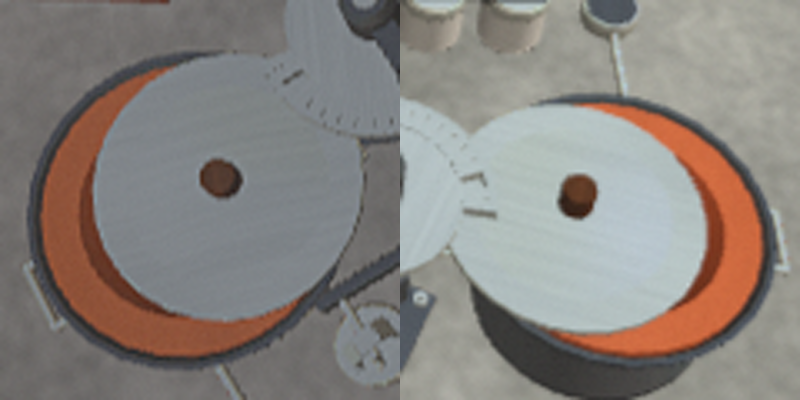

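```bash
python3 - <<'E'
from h import *
from scipy.optimize import least_squares
def tri(a,b):
    s=least_squares(lambda p:np.r_[np.array(proj('scene',p))-a,np.array(proj('top',p))-b],[.6,0,.2]); return s.x.round(4),np.sqrt(2*s.cost).round(1)
print(tri(np.array([180,187])/3.333+[280,170]-.3,np.array([222,178])/3.333+[95,150]-.3))
print('plate edge z?', tri(np.array([80,185])/3.333+[280,170],np.array([282,80])/3.333+[95,150]))
print(pz('top',221/3.333+95,178/3.333+150,.195))
delta([.566,.294,.40],24.8)
E
```

```text
(array([0.5633, 0.2905, 0.1956]), np.float64(1.1))
plate edge z? (array([0.6286, 0.2201, 0.2416]), np.float64(0.4))
[0.56312405 0.28872238 0.195     ]
shift cm (axes at yaw 24.8): [ 19.82 -24.47   0.07] turn -0.2 now [ 0.489 -0.011  0.401] yaw 24.6 F [0.5 1.  1.2] w 0.0577 g 0.0 t 48.1
```

arm_command(moves=[0, 0, 0, -7, 0, 0, 0, -7, 0, 0, 0, -7, 0, 0, 0, -7, 0, 0, 0, -7, 0, 0, 0, -7, 0, 0, 0, -7, 0, 0, 0, -7, 0, 0, 0, -7, 0, 0, 0, -7, 0, 0, 0, -7, 0, 0, 0, -7], fingers=75)

```text
time: 49.07
ee_pos: [0.4885, -0.0113, 0.4003]
eef_rot: [0.581, 0.814, -0.001, -0.001]
ft_force: [0.1, 1.1, 0.1]
width: 0.0656
grip_force: 0.0
```

arm_command(moves=[0, 0, 0, -7, 0, 0, 0, -7, 0, 0, 0, -3.4, 0, 0, 0, 0])

```text
time: 49.4
ee_pos: [0.4885, -0.0112, 0.4004]
eef_rot: [0.453, 0.892, -0.0, -0.001]
ft_force: [-0.1, -0.9, 0.5]
width: 0.065
grip_force: 0.0
```

```bash
python3 - <<'E'
from h import *
print('jar',pz('top',280+240/5,130+108/5,.093),'mug',pz('top',461/1.5625,378/1.5625,.07))
delta([.5645,.292,.172],126)
E
```

```text
jar [ 0.68189019 -0.23228505  0.093     ] mug [ 0.41249809 -0.08483012  0.07      ]
shift cm (axes at yaw 126.0): [20.06 23.97 22.84] turn 0.1 now [ 0.488 -0.011  0.4  ] yaw 126.1 F [-0.1 -0.9  0.5] w 0.065 g 0.0 t 49.4
```

arm_command(moves=[1, 1.2, 0, 0, 2, 2.4, 0, 0, 2, 2.4, 0, 0, 2, 2.4, 0, 0, 2, 2.4, 0, 0, 2, 2.4, 0, 0, 2, 2.4, 0, 0, 2, 2.4, 0, 0, 2, 2.4, 0, 0, 2, 2.4, 0, 0, 1, 1.2, 0, 0, 0, 0, 0, 0])

```text
time: 50.4
ee_pos: [0.565, 0.2972, 0.3983]
eef_rot: [0.453, 0.892, -0.001, -0.002]
ft_force: [0.6, -0.3, -0.6]
width: 0.0655
grip_force: 0.0
```

arm_command(moves=[0, 0, 2, 0, 0, 0, 3, 0, 0, 0, 3, 0, 0, 0, 3, 0, 0, 0, 3, 0, 0, 0, 2, 0, 0, 0, 1, 0, 0, 0, 0, 0, 0, 0, 0, 0])

```text
time: 51.15
ee_pos: [0.5656, 0.2917, 0.232]
eef_rot: [0.455, 0.891, 0.0, -0.001]
ft_force: [0.2, -1.0, 0.8]
width: 0.0655
grip_force: 0.0
```

```bash
python3 - <<'E'
from h import *
delta([.5645,.292,.172],126)
s=r.camera('scene')[:,:,::-1]
h=s[206:250,311:360].astype(int);b,g,q=h[...,0],h[...,1],h[...,2]
m=((q-b>25)&(q<150)&(q>1.5*g));ys,xs=np.nonzero(m);print(xs.size,xs.mean()+311,ys.mean()+206)
E
```

```text
shift cm (axes at yaw 126.0): [ 0.09 -0.07  6.  ] turn -0.1 now [0.566 0.292 0.232] yaw 125.9 F [ 0.2 -1.   0.8] w 0.0655 g 0.0 t 51.1
72 333.3333333333333 228.18055555555554
```

arm_command(moves=[0, 0, 1.5, 0, 0, 0, 1.5, 0, 0, 0, 1.3, 0, 0, 0, 1, 0, 0, 0, 0.6, 0, 0, 0, 0, 0, 0, 0, 0, 0])

```text
time: 51.78
ee_pos: [0.5657, 0.2918, 0.1728]
eef_rot: [0.454, 0.891, 0.0, -0.001]
ft_force: [0.0, -0.1, -0.2]
width: 0.065
grip_force: 0.0
```

arm_command(moves=[0, 0, 0, 0, 0, 0, 0, 0, 0, 0, 0, 0, 0, 0, 0, 0, 0, 0, 0, 0, 0, 0, 0, 0, 0, 0, 0, 0], fingers=0, squeeze=35)

```text
time: 52.37
ee_pos: [0.5655, 0.2918, 0.1726]
eef_rot: [0.454, 0.891, 0.0, -0.001]
ft_force: [-0.6, 0.3, 0.7]
width: 0.0312
grip_force: 35.0
```

arm_command(moves=[0, 0, -0.4, 0, 0, 0, -0.4, 0, 0, 0, -0.4, 0, 0, 0, 0, 0, 0, 0, 0, 0])

```text
time: 52.78
ee_pos: [0.5656, 0.2918, 0.1847]
eef_rot: [0.454, 0.891, 0.0, -0.001]
ft_force: [0.0, 0.7, -4.7]
width: 0.0313
grip_force: 35.0
```

arm_command(moves=[1, 0, 0, 0, 1.5, 0, 0, 0, 1.5, 0, 0, 0, 1.5, 0, 0, 0, 1, 0, 0, 0, 0.3, 0, 0, 0, 0, 0, 0, 0])

```text
time: 53.37
ee_pos: [0.5248, 0.3479, 0.1843]
eef_rot: [0.453, 0.891, 0.0, -0.001]
ft_force: [0.3, -0.6, -3.0]
width: 0.0309
grip_force: 35.0
```

arm_command(moves=[0, 0, -1, 0, 0, 0, -2.5, 0, 0, 0, -3, 0, 0, 0, -3, 0, 0, 0, -3, 0, 0, 0, -3, 0, 0, 0, -3, 0, 0, 0, -2.5, 0, 0, 0, -1.5, 0, 0, 0, 0, 0, 0, 0, 0, 0])

```text
time: 54.28
ee_pos: [0.5268, 0.3454, 0.4101]
eef_rot: [0.455, 0.89, 0.001, -0.0]
ft_force: [-0.5, -0.1, -4.5]
width: 0.031
grip_force: 35.0
```

```bash
python3 - <<'E'
from h import *
delta([.50,-.32,.022],126)
E
```

```text
shift cm (axes at yaw 126.0): [-52.26 -41.27  38.81] turn -0.2 now [0.527 0.345 0.41 ] yaw 125.8 F [-0.5 -0.1 -4.5] w 0.031 g 35.0 t 54.3
```

arm_command(moves=[-1.3, -1, 0, 0, -2.5, -2, 0, 0, -2.5, -2, 0, 0, -2.5, -2, 0, 0, -2.5, -2, 0, 0, -2.5, -2, 0, 0, -2.5, -2, 0, 0, -2.5, -2, 0, 0, -2.5, -2, 0, 0, -2.5, -2, 0, 0, -2.5, -2, 0, 0, -2.5, -2, 0, 0])

```text
time: 55.28
ee_pos: [0.5078, -0.0236, 0.4077]
eef_rot: [0.454, 0.891, -0.0, -0.002]
ft_force: [0.4, -1.6, -4.0]
width: 0.0313
grip_force: 35.0
```

arm_command(moves=[-2.5, -2, 0, 0, -2.5, -2, 0, 0, -2.5, -2, 0, 0, -2.5, -2, 0, 0, -2.5, -2, 0, 0, -2.5, -2, 0, 0, -2.5, -2, 0, 0, -2.5, -2, 0, 0, -2, -1.4, 0, 0, -1, -0.8, 0, 0, 0, 0, 0, 0, 0, 0, 0, 0])

```text
time: 56.28
ee_pos: [0.4955, -0.3155, 0.4077]
eef_rot: [0.456, 0.89, -0.0, -0.002]
ft_force: [0.4, 0.7, -3.1]
width: 0.0315
grip_force: 35.0
```

arm_command(moves=[0, 0, 2, 0, 0, 0, 3, 0, 0, 0, 3, 0, 0, 0, 3, 0, 0, 0, 3, 0, 0, 0, 3, 0, 0, 0, 3, 0, 0, 0, 3, 0, 0, 0, 3, 0, 0, 0, 3, 0, 0, 0, 3, 0, 0, 0, 2, 0])

```text
time: 57.28
ee_pos: [0.4955, -0.3115, 0.0658]
eef_rot: [0.453, 0.891, 0.0, -0.002]
ft_force: [1.2, 0.7, -3.3]
width: 0.0311
grip_force: 35.0
```

arm_command(moves=[0, 0, 1.5, 0, 0, 0, 0, 0, 0, 0, 0, 0, 0, 0, 0, 0])

```text
time: 57.62
ee_pos: [0.497, -0.3145, 0.0554]
eef_rot: [0.454, 0.891, 0.0, 0.0]
ft_force: [0.8, -0.1, -4.1]
width: 0.031
grip_force: 35.0
```

```bash
python3 - <<'E'
from h import *
delta([.50,-.32,.022],126)
E
```

```text
shift cm (axes at yaw 126.0): [-0.62 -0.08  3.34] turn -0.0 now [ 0.497 -0.314  0.055] yaw 126.0 F [ 0.8 -0.1 -4.1] w 0.031 g 35.0 t 57.6
```

arm_command(moves=[0, 0, 1, 0, 0, 0, 0.8, 0, 0, 0, 0.5, 0, 0, 0, 0.4, 0, 0, 0, 0.3, 0, 0, 0, 0.2, 0, 0, 0, 0, 0, 0, 0, 0, 0])

```text
time: 58.28
ee_pos: [0.496, -0.3143, 0.0226]
eef_rot: [0.454, 0.891, 0.0, -0.001]
ft_force: [-4.5, 3.3, 4.9]
width: 0.0308
grip_force: 35.0
```

arm_command(moves=[0, 0, 0.2, 0, 0, 0, 0, 0, 0, 0, 0, 0])

```text
time: 58.53
ee_pos: [0.496, -0.3143, 0.0223]
eef_rot: [0.454, 0.891, 0.001, -0.001]
ft_force: [-11.3, 10.0, 28.6]
width: 0.0312
grip_force: 35.0
```

arm_command(moves=[0, 0, -0.2, 0, 0, 0, 0, 0, 0, 0, 0, 0, 0, 0, 0, 0, 0, 0, 0, 0, 0, 0, 0, 0], fingers=80)

```text
time: 59.03
ee_pos: [0.4961, -0.3143, 0.0219]
eef_rot: [0.454, 0.891, 0.0, -0.001]
ft_force: [-0.5, 0.2, -0.6]
width: 0.063
grip_force: 0.0
```

arm_command(moves=[0, 0, -1.5, 0, 0, 0, -3, 0, 0, 0, -3.5, 0, 0, 0, -3.5, 0, 0, 0, -3.5, -7, 0, 0, -3.5, -7, 0, 0, -3.5, -7, 0, 0, -3.5, -7, 0, 0, -3.5, -7, 0, 0, -3.5, -7, 0, 0, -3.5, -7, 0, 0, -2, -7])

```text
time: 60.03
ee_pos: [0.4959, -0.3155, 0.407]
eef_rot: [-0.02, 1.0, -0.001, 0.001]
ft_force: [0.2, -0.7, 0.1]
width: 0.0693
grip_force: 0.0
```

arm_command(moves=[0, 0, 0, -7, 0, 0, 0, -7, 0, 0, 0, -7, 0, 0, 0, -0.7, 0, 0, 0, 0])

```text
time: 60.45
ee_pos: [0.4958, -0.315, 0.4033]
eef_rot: [-0.205, 0.979, 0.0, 0.0]
ft_force: [-0.5, -0.7, 1.3]
width: 0.0696
grip_force: 0.0
```

```bash
python3 - <<'E'
from h import *
delta([.5972,.1043,.2828],203.5)
t=snap('top','u.png')
# cover check: knob position
u,v=map(int,proj('top',[.496,-.314,.045]));print(u,v,t[v-2:v+3,u-2:u+3].mean((0,1)).round(),t[v-20:v-15,u-3:u+3].mean((0,1)).round())
g=cv2.cvtColor(t,cv2.COLOR_BGR2GRAY);c=cv2.HoughCircles(cv2.medianBlur(g,3)[v-70:v+70,u-70:u+70],cv2.HOUGH_GRADIENT,1,100,param1=80,param2=15,minRadius=30,maxRadius=45)
print(c+np.array([u-70,v-70,0]) if c is not None else c, proj('top',[.496,-.314,.008]))
E
```

```text
shift cm (axes at yaw 203.5): [-26.02  34.41  12.05] turn 0.1 now [ 0.496 -0.315  0.403] yaw -156.4 F [-0.5 -0.7  1.3] w 0.0696 g 0.0 t 60.5
360 207 [52. 64. 88.] [142. 140. 135.]
[[[358.5        207.5         37.09999847]]] (np.float64(357.11868333249924), np.float64(209.25351274927536))
```

arm_command(moves=[-1, 1.3, 0, 0, -2.4, 3.2, 0, 0, -2.4, 3.2, 0, 0, -2.4, 3.2, 0, 0, -2.4, 3.2, 0, 0, -2.4, 3.2, 0, 0, -2.4, 3.2, 0, 0, -2.4, 3.2, 0, 0, -2.4, 3.2, 0, 0, -2.4, 3.2, 0, 0, -2.4, 3.2, 0, 0, -1, 1.1, 0, 0])

```text
time: 61.5
ee_pos: [0.5965, 0.1115, 0.4014]
eef_rot: [-0.208, 0.978, 0.001, -0.001]
ft_force: [-0.0, 0.4, 0.6]
width: 0.0696
grip_force: 0.0
```

arm_command(moves=[0, 0, 0, 0, 0, 0, 0, 0, 0, 0, 1.5, 0, 0, 0, 1.5, 0, 0, 0, 0, 0])

```text
time: 61.92
ee_pos: [0.5958, 0.1027, 0.3702]
eef_rot: [-0.204, 0.979, 0.0, -0.002]
ft_force: [-0.8, -0.5, 0.4]
width: 0.0697
grip_force: 0.0
```

```bash
python3 - <<'E'
from h import *
delta([.5972,.1043,.2825],203.5)
E
```

```text
shift cm (axes at yaw 203.5): [-0.19  0.09  8.77] turn -0.0 now [0.596 0.103 0.37 ] yaw -156.5 F [-0.8 -0.5  0.4] w 0.0697 g 0.0 t 61.9
```

arm_command(moves=[-0.1, 0.1, 2, 0, -0.1, 0, 2, 0, 0, 0, 2, 0, 0, 0, 1.5, 0, 0, 0, 0.8, 0, 0, 0, 0.4, 0, 0, 0, 0, 0, 0, 0, 0, 0])

```text
time: 62.58
ee_pos: [0.5983, 0.1063, 0.2864]
eef_rot: [-0.205, 0.979, 0.001, 0.0]
ft_force: [-0.3, 1.1, 0.3]
width: 0.0695
grip_force: 0.0
```

arm_command(moves=[0, 0, 0, 0, 0, 0, 0, 0, 0, 0, 0, 0, 0, 0, 0, 0, 0, 0, 0, 0, 0, 0, 0, 0, 0, 0, 0, 0, 0, 0, 0, 0], fingers=0, squeeze=35)

```text
time: 63.25
ee_pos: [0.598, 0.1063, 0.2854]
eef_rot: [-0.205, 0.979, 0.0, -0.0]
ft_force: [0.0, -0.7, 0.3]
width: 0.0287
grip_force: 34.5
```

arm_command(moves=[0, 0, -0.3, 0, 0, 0, -0.3, 0, 0, 0, -0.3, 0, 0, 0, -0.3, 0, 0, 0, -0.3, 0, 0, 0, -0.3, 0, 0, 0, 0, 0, 0, 0, 0, 0])

```text
time: 63.92
ee_pos: [0.5978, 0.1065, 0.3031]
eef_rot: [-0.205, 0.979, 0.0, -0.001]
ft_force: [3.1, -2.0, -9.4]
width: 0.0285
grip_force: 34.7
```

arm_command(moves=[0, 0.146, 0, 1, 0, 0.146, 0, 1, -0.003, 0.219, 0, 1.5, -0.005, 0.291, 0, 2, -0.005, 0.291, 0, 2, -0.005, 0.291, 0, 2, -0.005, 0.291, 0, 2, -0.005, 0.291, 0, 2, -0.005, 0.291, 0, 2, -0.005, 0.291, 0, 2, -0.005, 0.291, 0, 2, -0.005, 0.291, 0, 2])

```text
time: 64.92
ee_pos: [0.5907, 0.1369, 0.3031]
eef_rot: [-0.017, 1.0, 0.0, -0.001]
ft_force: [3.2, -2.9, -8.8]
width: 0.0284
grip_force: 34.7
```

```bash
cat >> h.py <<'E'
def sw():
    q,M,s=tool();d=q[:2]-[.6745,.140];print('rad',np.hypot(*d).round(4),'ang',(np.degrees(np.arctan2(d[1],d[0]))%360).round(1),'F tool',(M.T@s['ft_force']).round(1));delta(q)
E
python3 -c "
from h import *
sw()"
```

```text
rad 0.0839 ang 182.1 F tool [-3.1 -3.   8.8]
shift cm (axes at yaw -178.0): [-0.  0. -0.] turn 0.0 now [0.591 0.137 0.303] yaw -178.0 F [ 3.2 -2.9 -8.8] w 0.0284 g 34.7 t 64.9
```

Good, low radial force. Continue.

arm_command(moves=[-0.01, 0.291, 0, 2, -0.01, 0.291, 0, 2, -0.01, 0.291, 0, 2, -0.005, 0.291, 0, 2, -0.005, 0.291, 0, 2, -0.005, 0.291, 0, 2, -0.005, 0.291, 0, 2, -0.005, 0.291, 0, 2, -0.005, 0.291, 0, 2, -0.005, 0.291, 0, 2, -0.005, 0.291, 0, 2, -0.005, 0.291, 0, 2])

```text
time: 65.92
ee_pos: [0.5965, 0.1711, 0.303]
eef_rot: [0.191, 0.982, -0.0, -0.001]
ft_force: [0.9, -3.0, -9.2]
width: 0.0286
grip_force: 34.7
```

arm_command(moves=[-0.005, 0.291, 0, 2, -0.005, 0.291, 0, 2, -0.005, 0.291, 0, 2, -0.005, 0.291, 0, 2, -0.005, 0.291, 0, 2, -0.005, 0.291, 0, 2, -0.005, 0.291, 0, 2, -0.005, 0.291, 0, 2])

```text
time: 66.58
ee_pos: [0.6079, 0.1913, 0.3028]
eef_rot: [0.326, 0.946, -0.0, -0.001]
ft_force: [0.4, -3.6, -8.0]
width: 0.0285
grip_force: 34.7
```

```bash
python3 -c "
from h import *
sw()"
```

```text
rad 0.0841 ang 142.4 F tool [-2.5 -2.6  8. ]
shift cm (axes at yaw 142.0): [ 0.  0. -0.] turn 0.0 now [0.608 0.191 0.303] yaw 142.0 F [ 0.4 -3.6 -8. ] w 0.0285 g 34.7 t 66.6
```

arm_command(moves=[-0.005, 0.291, 0, 2, -0.005, 0.291, 0, 2, -0.005, 0.291, 0, 2, -0.005, 0.291, 0, 2, -0.005, 0.291, 0, 2, -0.005, 0.291, 0, 2, -0.005, 0.291, 0, 2, 0, 0.219, 0, 1.5, 0, 0.219, 0, 1.5, 0, 0.146, 0, 1, 0, 0.1, 0, 0.7, 0, 0, 0, 0])

```text
time: 67.58
ee_pos: [0.6283, 0.2102, 0.3031]
eef_rot: [0.474, 0.881, 0.0, -0.001]
ft_force: [-0.1, -0.9, -8.8]
width: 0.0287
grip_force: 34.7
```

arm_command(moves=[0, 0, 0.2, 0, 0, 0, 0.3, 0, 0, 0, 0.3, 0, 0, 0, 0.3, 0, 0, 0, 0, 0, 0, 0, 0, 0])

```text
time: 68.08
ee_pos: [0.6281, 0.21, 0.2923]
eef_rot: [0.473, 0.881, 0.0, -0.001]
ft_force: [-2.3, -0.1, -6.5]
width: 0.029
grip_force: 34.6
```

```bash
python3 -c "
from h import *
sw()"
```

```text
rad 0.084 ang 123.5 F tool [ 1.2 -1.9  6.5]
shift cm (axes at yaw 123.5): [ 0.  0. -0.] turn 0.0 now [0.628 0.21  0.292] yaw 123.5 F [-2.3 -0.1 -6.5] w 0.029 g 34.6 t 68.1
```

arm_command(moves=[0, 0, 0.4, 0, 0, 0, 0.3, 0, 0, 0, 0, 0, 0, 0, 0, 0])

```text
time: 68.42
ee_pos: [0.6284, 0.2101, 0.2855]
eef_rot: [0.473, 0.881, 0.0, -0.001]
ft_force: [-3.8, 1.2, -2.6]
width: 0.0287
grip_force: 34.5
```

arm_command(moves=[0, 0, 0, 0, 0, 0, 0, 0, 0, 0, 0, 0, 0, 0, 0, 0, 0, 0, 0, 0, 0, 0, -1.5, 0, 0, 0, -3, 0, 0, 0, -4, 0, 0, 0, -4, 0, 0, 0, 0, 0], fingers=80)

```text
time: 69.25
ee_pos: [0.6297, 0.2094, 0.4191]
eef_rot: [0.473, 0.881, 0.004, 0.003]
ft_force: [0.6, 0.3, 1.9]
width: 0.0691
grip_force: 0.0
```

```bash
python3 - <<'E'
from h import *
sw()
s=snap('scene','z.png');a=snap('top','z2.png')
k=cv2.resize(s[110:290,140:420],(800,514),interpolation=2);cv2.imwrite('pics/final.png',k)
E
```

```text
rad 0.0826 ang 122.8 F tool [-0.1  0.7 -1.9]
shift cm (axes at yaw 123.5): [ 0.  0. -0.] turn 0.0 now [0.63  0.209 0.419] yaw 123.5 F [0.6 0.3 1.9] w 0.0691 g 0.0 t 69.2
```

arm_command(moves=[0, 0, -3, 0, -2, 0, -3, 0, -3, 0, 0, 0, -3, 0, 0, 0, -3, 0, 0, 0, -3, 0, 0, 0, -3, 0, 0, 0, -3, 0, 0, 0, -3, 0, 0, 0, -2, 0, 0, 0, 0, 0, 0, 0, 0, 0, 0, 0])

```text
time: 70.35
ee_pos: [0.7561, -0.0004, 0.4569]
eef_rot: [0.474, 0.88, 0.004, 0.005]
ft_force: [-0.3, 0.5, 0.1]
width: 0.0697
grip_force: 0.0
```

```bash
python3 - <<'E'
from h import *
t=snap('top','y1.png');s=snap('scene','y2.png')
ax=np.array([.6745,.140,0]);th=np.radians(124.6);u=np.array([np.cos(th),np.sin(th),0]);y=np.array([-u[1],u[0],0])
for h in(-.14,-.06,.06,.14):
    for n,im in(('top',t),('scene',s)):
        out=[]
        for dz,dd in((.236,.025),(.236,-.0),(.20,.03)):
            p=ax+(.232+dd)*u+y*h+[0,0,dz]; a,b=map(int,proj(n,p)); out.append(im[b-1:b+2,a-1:a+2].mean((0,1)).round().astype(int).tolist())
        print(h,n,out)
print('liner', [t[int(v)-1:int(v)+2,int(w)-1:int(w)+2].mean((0,1)).round().tolist() for w,v in [proj('top',[.55,.33,.1])]])
# knob/cap and tin-lid blobs in scene: grey-blue bright, over jiko
hsv=cv2.cvtColor(s,cv2.COLOR_BGR2HSV);m=((hsv[...,2]>150)&(hsv[...,1]<60)).astype(np.uint8);m[:, :270]=0;m[:,420:]=0;m[:120]=0;m[290:]=0
k,l,st,c=cv2.connectedComponentsWithStats(m)
for i in range(1,k):
    if st[i,4]>40: print(st[i],c[i].round())
for h in(-.14,-.06,.06,.14): print(h,np.round(proj('scene',ax+.232*u+y*h+[0,0,.236])))
E
```

```text
-0.14 top [[137, 133, 127], [70, 78, 83], [119, 122, 121]]
-0.14 scene [[158, 176, 182], [201, 201, 188], [112, 123, 125]]
-0.06 top [[138, 133, 127], [80, 88, 94], [134, 131, 128]]
-0.06 scene [[165, 183, 182], [203, 202, 189], [121, 133, 134]]
0.06 top [[140, 135, 131], [105, 109, 111], [142, 137, 131]]
0.06 scene [[139, 152, 152], [202, 202, 189], [160, 163, 156]]
0.14 top [[138, 133, 129], [89, 99, 105], [138, 134, 128]]
0.14 scene [[143, 155, 156], [203, 203, 190], [184, 187, 176]]
liner [[121.0, 123.0, 122.0]]
[270 120   9  11  48] [272. 123.]
[  270   120   150   170 11709] [359. 183.]
[270 213   8   7  47] [273. 216.]
[ 270  224   58   66 1518] [292. 259.]
-0.14 [368. 262.]
-0.06 [358. 236.]
0.06 [345. 201.]
0.14 [337. 180.]
```

All four tin lids show up at the predicted hook spots over the jiko, and the plunger height matches its home reading. Handing in.

```bash
python3 -c "
from h import *
print(r.close_job())"
```

```text
the job is handed in; nothing more can be done
None
```

I've handed the job in: four tins hang one to a hook over the jiko with the plunger home, the cover lies knob up on the bare step, and no move came near the jar, which I did not recheck at the end.

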